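# Open the clam-lid case so that it stays open and put the stacking cups away in it

## Task

Swing the lid of the closed steel case up and over, past its balance point, so that it rests fully back and stays open by itself. Then take the two steel cups from the sloping rack and nest both, upright and fully seated, in the cup that already stands in the case, so that the three make one straight stack there with the lid still open. Let go of everything, and leave the torch, oil can, bearing and elbow fitting where they are.

Things in the scene. Friction and masses are not known exactly. Their poses are not given: they have to be found in the camera images.
- case_floor (a point): Centre of the inner floor of the grey painted steel case at the left near the robot (not the green parts box at the back); fixed. Outside: 150 mm deep (x), 210 mm wide (y), walls and floor 3 mm, tray 80 mm high, closed lid 50 mm more. Axes: x from its front to its rear (away from the robot), y to its left, z up.
- lid_hinge (a point): Middle of the lid's hinge line, behind the top of the tray's rear wall, 80 mm above the bench, 79 mm behind the middle of the case; does not move; axes as the case's (the hinge runs along y).
- case_lid (a joint): Angle of the case's lid, rad: 0 closed, growing as its front edge goes up and back; 1.9 fully open, leaning back on its stop. It weighs about 0.45 kg, falls shut if let go below about 1.15 rad and falls open by itself beyond. Lifting it takes about 2 N at the tab.
- lid_tab (a point): Middle of the outer end of the steel thumb tab on the lid's front: a level plate 60 mm wide (y), 5 mm thick, that stands out 25 mm from the front, its middle 10 mm above the seam of tray and lid (90 mm above the bench when closed), free beneath, to be lifted from below. It moves with the lid, 179 mm from the hinge; axes fixed to the lid.
- cup_base_grip (a point): Steel stacking cup, loose and upright on the floor of the case from the start, one of three alike: 54 mm tall, hollow; a straight body 34 mm tall, 54 mm outside diameter, 48 mm inside, above a tapered foot 20 mm tall (33 mm diameter at the bottom, 41 at its top). This point: on its axis, 10 mm below the rim, 44 mm above its bottom; z out of the mouth. About 0.12 kg.
- cup_a_grip (a point): Left cup in the rack, like the one in the case. Nested, its foot stands in the mouth of the cup below and its shoulder rests on that rim, 34 mm higher than the cup below. This point: on its axis, 10 mm below the rim, 44 mm above its bottom; z out of the mouth. Grip it here across the 54 mm body; fingertips up to 30 mm below the rim clear the rack's plate or the cup below.
- cup_b_grip (a point): Right cup in the rack, like the other two. This point: on its axis, 10 mm below the rim, 44 mm above its bottom; z out of the mouth. Grip it here across the 54 mm body; fingertips up to 30 mm below the rim clear the rack's plate or the cup below.
- rack: Fixed aluminium rack, 185 mm wide (y); its 6 mm plate, 80 mm long, slopes 30 degrees, low edge toward the robot, with two holes 95 mm apart. The cups' 20 mm feet stand in the holes, shoulders on the plate, so they lean 30 degrees toward the robot and come out along their axes. Origin on the bench under the plate's middle, x away from the robot.
- torch: bystander, to be left alone; origin at the centre of its underside: red torch standing on its lens, 72 mm in diameter, 174 mm tall.
- oil_can: bystander, to be left alone; origin at the centre of its underside: dark red oil can with handle and spout, 72x156 mm, 157 mm tall.
- bearing: bystander, to be left alone; origin at the centre of its underside: ball bearing lying flat, 72 mm in diameter, 18 mm high.
- elbow: bystander, to be left alone; origin at the centre of its underside: black hydraulic elbow fitting with two nuts, 63x82 mm, 44 mm high.

How it is judged:
On the way, in this order (a step that is already met when the one before it is completed fails the run):
1. the lid rests fully back and stays open by itself (value of joint case_lid above 1.7 rad and velocity of joint case_lid between -0.1 and 0.1 rad/s), for 0.4 s.
2. with the lid open, one cup from the rack is seated in the cup in the case (all of step 1 and angle between cup_base_grip's own z axis and vertical below 0.09 rad and z of cup_base_grip in the frame of case_floor below 0.048 m and x of cup_base_grip in the frame of case_floor between -0.055 and 0.055 m and y of cup_base_grip in the frame of case_floor between -0.085 and 0.085 m and ((horizontal distance between cup_a_grip and cup_base_grip below 0.006 m and z of cup_a_grip in the frame of cup_base_grip between 0.031 and 0.037 m and angle between cup_a_grip's own z axis and vertical below 0.09 rad) or (horizontal distance between cup_b_grip and cup_base_grip below 0.006 m and z of cup_b_grip in the frame of cup_base_grip between 0.031 and 0.037 m and angle between cup_b_grip's own z axis and vertical below 0.09 rad))), for 0.2 s.
3. both cups from the rack are seated, making a stack of three (all of step 1 and angle between cup_base_grip's own z axis and vertical below 0.09 rad and z of cup_base_grip in the frame of case_floor below 0.048 m and x of cup_base_grip in the frame of case_floor between -0.055 and 0.055 m and y of cup_base_grip in the frame of case_floor between -0.085 and 0.085 m and ((horizontal distance between cup_a_grip and cup_base_grip below 0.006 m and z of cup_a_grip in the frame of cup_base_grip between 0.031 and 0.037 m and angle between each of cup_a_grip, cup_b_grip's own z axis and vertical below 0.09 rad and horizontal distance between cup_b_grip and cup_a_grip below 0.006 m and z of cup_b_grip in the frame of cup_a_grip between 0.031 and 0.037 m) or (horizontal distance between cup_b_grip and cup_base_grip below 0.006 m and z of cup_b_grip in the frame of cup_base_grip between 0.031 and 0.037 m and angle between each of cup_b_grip, cup_a_grip's own z axis and vertical below 0.09 rad and horizontal distance between cup_a_grip and cup_b_grip below 0.006 m and z of cup_a_grip in the frame of cup_b_grip between 0.031 and 0.037 m))), for 0.2 s.
At the end, for the whole second after the job is handed in: The lid stands open on its stop (beyond 1.7 rad) and is still; the three cups stand upright (within 5 degrees) as one stack on the floor of the case, the cup that stood there lowest, each of the others within 6 mm of the one below in plan and seated (31 to 37 mm higher than it) (all of step 3); the robot touches nothing.
It fails at once if the torch, oil can, bearing or elbow fitting is knocked over or pushed more than 4 cm (distance of any of torch, oil_can, bearing, elbow from where it was at the start of the episode above 0.04 m or angle between any of torch, oil_can's own z axis and vertical above 0.4 rad).
It also fails if it takes over 70 s, if anything falls off the work surface, if the arm or the gripper's body presses on something with over 40 N, if the wrist force passes 120 N, or if a joint passes its speed limit or range.

## Robot

A 7-joint arm with a two-finger parallel gripper is mounted at the origin on a cart in front of the work surface, level with it; the furniture and walls round the work are solid. World frame = base frame: x ahead of the robot, y to its left, z up, the work surface at z = 0. Lengths are in m, angles in rad, forces in N, time in s.
With the tool pointing down it reaches from about 0.35 to 0.9 m from the base axis. Payload 8.1 kg.
Tool frame: the origin (TCP) lies at the very end of the fingers, on their centre line; the grasp point (between the pads) lies 19 mm behind it; z points along the fingers, x is the direction in which the jaws open and shut, and the axes are right-handed (so a half turn about z gives the same grasp; the last joint's range is limited). The gripper opens to 92 mm and grips with 3 to 60 N. Pads are 19 mm wide; open, the fingers measure 130 mm over their backs; the gripper's body (75 mm by 190 mm) begins 47 mm behind the grasp point.
Start: joints at [-1.451, 0.434, 0.025, 1.573, -0.012, 1.134, -0.075], TCP at [0.138, 0.61, 0.227] pointing down, gripper open.
Joint ranges: [-2.62, 2.62], [-0.44, 2.09], [-1.27, 1.32], [0.08, 2.57], [-1.32, 4.46], [0.12, 2], [-2.74, 2.74]. Speed limits (rad/s): [2.22, 2.22, 3.01, 3.01, 3.14, 3.14, 3.14].

## Interface

Orientations are given as a rotation vector (axis times angle).
In Python, from cell import status, viewer, arm gives the robot as it stands.
- The arm moves only by the tool jog_arm, never from a script. Its argument "commands" is text: rows parted by semicolons, each of 7 numbers parted by spaces: the closure, from -1 (fully open) to 1 (shut), then the shift along the world's x, y, z normalised to -1 to 1, where 1 is 0.3 m, then the turn, a rotation vector about the world's x, y, z normalised to -1 to 1, where 1 is 2 pi rad. In form: jaw dx dy dz wx wy wz; .... A call has exactly 5 rows; each row shifts and turns the commanded pose from where the row before left it; what a row does not reach is not made up. A row lasts 1/10 s, in which the tool goes at most 50 mm and 8.59 degrees, less where a joint would pass 70% of its speed; a pose out of reach is approached as far as the arm can. A call with a number of a shift or a turn outside -1 to 1 is refused whole. A call with a gripper value outside its range is refused whole. The fingers move at their own pace and stop on an object; "force" is the grip in N (left out, the last holds). Time passes only in rows, so rows that do not move let the fingers close, or fill a call up. It gives the time, the measured TCP pose, the force and the opening at its end, in the units of the state.
- status.observe(): the state, without advancing time (a new reading comes with each control period).
- viewer.get_image(name): name is "scene" or "top" or "wrist"; returns a dict with "pixels" (384x512x3 uint8, red, green, blue), "z_map" (384x512 float32, m along the optical axis (not along the pixel's ray), 0 where there is no reading), "camera_matrix" (3x3 intrinsics, pixels), "R" (3x3) and "t" (3): a world point X has camera coordinates R X + t. Camera axes: x right, y down, z forward; pixel columns grow to the right and rows downward; lengths in m; the calibration is good to about 2 mm. A picture is of the moment at which its call begins.
- arm.sign_off(): hands the job in, once; it reports no verdict.
The state is a dict: "clock": time; "joints": joint angles; "dq": joint speeds; "joint_efforts": joint torques, N m; "position": TCP position; "ee_rot": TCP orientation; "force": force on the tool from outside, world axes, zero at the start; "ft_torque": the same for the moment, N m; "width": opening from 0.0 (shut) to 1.0 (fully open).
Only numpy, scipy, OpenCV 4.12 (cv2) and the standard library are available. Lean on these libraries where they do the work, as an engineer would, in place of code of your own. Each camera call takes 0.05 s, during which the arm holds its last target. There are 200 camera calls.

## Working session

There is one attempt and no reset: what is moved stays moved. The work goes in short steps, Python scripts to look and compute and a tool call to move; the robot and the scene stay as the last step left them, time stands still between calls to the robot, and variables do not carry over. Pictures are saved under pics/ and viewed, about 8 in all and at most 12, crops included, and the job is handed in when it is done.

Besides the shell and the picture viewer there is one more tool, called as name(argument=value, ...) on one line, values as JSON. jog_arm: Moves the arm, as the interface text tells. Scaled input: -1 to 1 covers 0.3 m each way for a shift and 2 pi rad each way for a turn. Its arguments: {"type":"object","properties":{"commands":{"type":"string"},"force":{"type":"number"}},"required":["commands"]}

```bash
mkdir -p pics; cat > h.py <<'E'
import numpy as np, cv2
from cell import status, viewer, arm
def snap(n,f):
    d=viewer.get_image(n); np.savez('pics/'+f+'.npz',**{k:np.asarray(v) for k,v in d.items()})
    cv2.imwrite('pics/'+f+'.png',d['pixels'][:,:,::-1]); return d
def load(f): return dict(np.load('pics/'+f+'.npz'))
def cloud(d):
    z=d['z_map']; v,u=np.indices(z.shape); K=d['camera_matrix']
    c=np.stack([(u-K[0,2])*z/K[0,0],(v-K[1,2])*z/K[1,1],z],-1)
    p=(c-d['t'])@d['R']; p[z==0]=np.nan; return p
E
python3 - <<'E'
from h import *
a=snap('scene','s0');b=snap('top','t0')
print(status.observe())
for d in(a,b): print(-d['R'].T@d['t'],d['R'][2])
im=np.vstack([a['pixels'],b['pixels']])[:,:,::-1]
cv2.imwrite('pics/st.png',cv2.resize(np.hstack([a['pixels'],b['pixels']])[:,:,::-1],(800,300)))
E
```

```text
{'clock': 0.1, 'joints': array([-1.45060676,  0.43517111,  0.02497681,  1.57400473, -0.01163612,
        1.1339893 , -0.07509578]), 'dq': array([ 0.00103005, -0.00151167,  0.00056739, -0.00191413, -0.0007883 ,
        0.00181678,  0.00079429]), 'joint_efforts': array([ 3.17147576e-03, -6.69122028e+01,  9.88014378e-01, -3.15144503e+01,
       -6.04201597e-02,  3.74069985e-02,  2.58315600e-05]), 'position': array([0.13803508, 0.60909766, 0.22601294]), 'ee_rot': array([ 2.45394517e+00,  1.96002195e+00, -1.64993156e-03]), 'force': array([ 0.03189595, -0.36405645, -0.1739211 ]), 'ft_torque': array([-0.02490459, -0.01997045, -0.03316424]), 'width': 0.9985744748011351}
[-0.28079209 -0.98865876  1.08471634] [ 0.51692443  0.61188779 -0.59865053]
[0.31637376 0.02487859 1.35037957] [ 0.19579972 -0.02261467 -0.98038311]
```

View pics/s0.png

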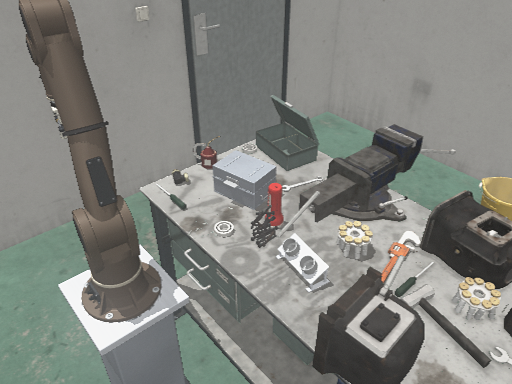

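View pics/t0.png

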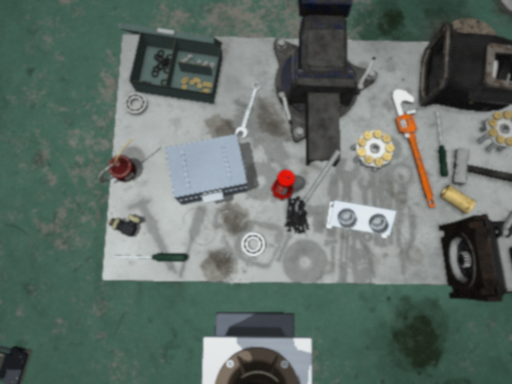

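The scene view shows the grey case at (245,178), the torch at (276,205) and the rack with two cups at (291,248) and (309,267). In the top view the case is at (207,168) with its tab at (213,197), the torch at (284,184), the rack at (362,219), the bearing at (253,243), the elbow at (125,225) and the oil can at (122,167).

```bash
python3 - <<'E'
from h import *
for f in('t0','s0'):
    d=load(f);p=cloud(d).reshape(-1,3)
    lo,hi=(.3,.05),(.75,.5)
    m=(p[:,2]>.12)&(p[:,2]<.14)&(p[:,0]>.35)&(p[:,0]<.75)&(p[:,1]>.04)&(p[:,1]<.36)
    q=p[m]; print(f,'lid',len(q),np.median(q[:,2]),cv2.minAreaRect(q[:,:2].astype(np.float32)), cv2.boxPoints(cv2.minAreaRect(q[:,:2].astype(np.float32))).round(3).tolist())
d=load('t0');p=cloud(d)
for n,(u,v) in dict(torch=(285,180),oil=(122,167),bear=(253,243),elb=(125,225),tab=(213,198),bl=(166,153),br=(237,137),fr=(247,185),fl=(177,200),cupA=(347,216),cupB=(379,223),rk1=(330,203),rk2=(395,212),rk3=(390,237),rk4=(327,228),blk=(296,213)).items(): print(n,p[v,u].round(3))
def crop(f,x,y,w,h,s): return cv2.resize(load(f)['pixels'][y:y+h,x:x+w,::-1],None,fx=s,fy=s,interpolation=cv2.INTER_CUBIC)
cv2.imwrite('pics/c1.png',np.vstack([crop('t0',310,180,110,80,7)[:300,:770],crop('s0',210,145,110,150,7)[:10,:770]])) if 0 else None
a=crop('t0',320,190,90,60,8); b=crop('s0',260,220,90,75,8)
cv2.imwrite('pics/c1.png',cv2.resize(np.vstack([a,b]),None,fx=.55,fy=.55,interpolation=cv2.INTER_AREA))
E
```

```text
t0 lid 3735 0.12909979928491452 ((0.6379845142364502, 0.15691795945167542), (0.1520320624113083, 0.2104000300168991), 12.785701751708984) [[0.5410000085830688, 0.24300000071525574], [0.5870000123977661, 0.03799999877810478], [0.7350000143051147, 0.07100000232458115], [0.6890000104904175, 0.2759999930858612]]
s0 lid 1182 0.1299377755836579 ((0.6394783854484558, 0.15627171099185944), (0.1613936424255371, 0.21595798432826996), 12.895157814025879) [[0.5370000004768372, 0.24400000274181366], [0.5849999785423279, 0.032999999821186066], [0.7419999837875366, 0.0689999982714653], [0.6940000057220459, 0.2800000011920929]]
torch [ 0.588 -0.068  0.174]
oil [0.638 0.408 0.085]
bear [0.427 0.016 0.003]
elb [0.471 0.4   0.039]
tab [0.549 0.136 0.091]
bl [ 0.708  0.299 -0.   ]
br [0.723 0.069 0.132]
fr [0.609 0.039 0.   ]
fl [0.542 0.242 0.082]
cupA [ 0.511 -0.268  0.036]
cupB [ 0.491 -0.366  0.035]
rk1 [ 0.556 -0.223  0.002]
rk2 [ 0.519 -0.403  0.074]
rk3 [ 0.452 -0.409 -0.001]
rk4 [ 0.477 -0.213  0.   ]
blk [ 0.504 -0.103  0.122]
```

View pics/c1.png

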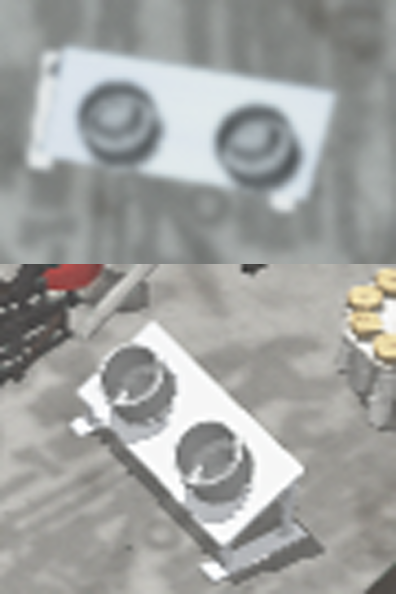

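```bash
cat >> h.py <<'E'
from scipy.spatial.transform import Rotation as Ro
psi=np.deg2rad(12.7); xc=np.array([np.cos(psi),np.sin(psi),0]); yc=np.array([-np.sin(psi),np.cos(psi),0]); C=np.array([.638,.1565,0])
def frame(x,z):
    z=np.array(z)/np.linalg.norm(z); x=np.array(x,float); x-=z*(x@z); x/=np.linalg.norm(x)
    return Ro.from_matrix(np.c_[x,np.cross(z,x),z])
def rows(p0,R0,p1,R1,n):
    w=(R1*R0.inv()).as_rotvec()/n/2/np.pi; d=(np.array(p1)-p0)/n/.3
    print(n,'x',np.r_[d,w].round(4), 'mm/row',(np.linalg.norm(d)*300).round(1),'deg/row',(np.linalg.norm(w)*360).round(1))
def now():
    s=status.observe(); return s['position'],Ro.from_rotvec(s['ee_rot']),s
def lidpose(th,phi):
    r,h=.172,.01
    P=C+.079*xc+[0,0,.08]+(-r*np.cos(th)+h*np.sin(th))*xc+np.array([0,0,r*np.sin(th)+h*np.cos(th)])
    z=np.cos(phi)*xc-np.array([0,0,np.sin(phi)])
    return P+.010*z, frame(yc,z)
E
python3 - <<'E'
from h import *
p,R,s=now()
d2=np.deg2rad
p1,R1=lidpose(0,d2(45))
st=p1-.06*xc*1+[0,0,.06]; print('stage',st,'grip',p1)
rows(p,R,st,R1,15); rows(st,R1,p1,R1,5)
a=(p1,R1)
for th in (.3,.6,.9,1.2,1.5,1.8):
    b=lidpose(th,d2(45)+min(th/1.2,1)*d2(45)); rows(*a,*b,5); a=b
# rack
for f in('t0','s0'):
    P=cloud(load(f)).reshape(-1,3)
    m=(P[:,0]>.43)&(P[:,0]<.58)&(P[:,1]>-.43)&(P[:,1]<-.19)&(P[:,2]>.02)&(P[:,2]<.14); q=P[m]
    # plane via ransac, 30deg slope
    rng=np.random.default_rng(0);best=0
    for _ in range(3000):
        t=q[rng.choice(len(q),3,False)];n=np.cross(t[1]-t[0],t[2]-t[0]);l=np.linalg.norm(n)
        if l<1e-5: continue
        n/=l; n*=np.sign(n[2])
        if abs(n[2]-.866)>.04: continue
        k=abs((q-t[0])@n)<.0015
        if k.sum()>best: best=k.sum();B=k
    c=q[B].mean(0);n=np.linalg.svd(q[B]-c)[2][2];n*=np.sign(n[2])
    ey=np.cross([0,0,1],n);ey/=np.linalg.norm(ey); ey*=np.sign(ey[1]); ex=np.cross(ey,n)
    print(f,len(q),best,'c',c.round(4),'n',n.round(3),'tilt',np.degrees(np.arccos(n[2])).round(1),'yaw',np.degrees(np.arctan2(-n[1],-n[0])).round(1))
    loc=(q-c)@np.c_[ex,ey,n]
    print('plate rect',cv2.minAreaRect(loc[B][:,:2].astype(np.float32)))
    top=(abs(loc[:,2]-.034)<.004)
    for sgn in(1,-1):
        t=loc[top&(sgn*loc[:,1]>0)]
        if len(t)<6: print('few',len(t));continue
        A=np.c_[t[:,:2],np.ones(len(t))]; x=np.linalg.lstsq(A,(t[:,:2]**2).sum(1),rcond=None)[0]; cc=x[:2]/2
        print('cup',len(t),cc.round(4),'r',np.sqrt(x[2]+cc@cc).round(4),'world rim',(c+ex*cc[0]+ey*cc[1]+.034*n).round(4), 'minrect',cv2.minAreaRect(t[:,:2].astype(np.float32)))
E
```

```text
stage [0.49564129 0.12441808 0.14292893] grip [0.55417336 0.13760885 0.08292893]
15 x [ 0.0795 -0.1077 -0.0185  0.     -0.0084  0.0045] mm/row 40.5 deg/row 3.4
5 x [ 0.039   0.0088 -0.04    0.      0.      0.    ] mm/row 17.0 deg/row 0.0
5 x [ 0.0059  0.0013  0.0328 -0.0014  0.0061  0.    ] mm/row 10.0 deg/row 2.2
5 x [ 0.0152  0.0034  0.0294 -0.0014  0.0061 -0.    ] mm/row 10.0 deg/row 2.3
5 x [ 0.023   0.0052  0.0233 -0.0014  0.0061  0.    ] mm/row 10.0 deg/row 2.3
5 x [ 0.0287  0.0065  0.0152 -0.0014  0.0061 -0.    ] mm/row 9.9 deg/row 2.3
5 x [0.033  0.0074 0.0056 0.     0.     0.    ] mm/row 10.3 deg/row 0.0
5 x [ 0.0332  0.0075 -0.0047  0.      0.      0.    ] mm/row 10.3 deg/row 0.0
t0 1605 468 c [ 0.5086 -0.3088  0.0596] n [-0.514  0.078  0.854] tilt 31.3 yaw -8.7
plate rect ((-0.005924433469772339, -0.0005892068147659302), (0.18572880327701569, 0.08156483620405197), 89.7239990234375)
cup 59 [-0.0081  0.0469] r 0.0253 world rim [ 0.4914 -0.2587  0.0844] minrect ((-0.008856941014528275, 0.04696701839566231), (0.05256485939025879, 0.04987069591879845), 13.037965774536133)
cup 64 [-0.0079 -0.048 ] r 0.0252 world rim [ 0.4772 -0.3526  0.0845] minrect ((-0.00860758125782013, -0.04789743945002556), (0.05284521356225014, 0.049521829932928085), 15.932709693908691)
s0 1228 323 c [ 0.5005 -0.3265  0.057 ] n [-0.486  0.072  0.871] tilt 29.4 yaw -8.5
plate rect ((0.0006398111581802368, 0.016535229980945587), (0.18875379860401154, 0.08008401095867157), 89.62361145019531)
cup 57 [-0.0027  0.0632] r 0.0253 world rim [ 0.4909 -0.2612  0.0853] minrect ((-0.0032528527081012726, 0.06318045407533646), (0.056630492210388184, 0.04968000575900078), 88.8322982788086)
cup 64 [-0.0035 -0.0315] r 0.0254 world rim [ 0.4763 -0.3547  0.0849] minrect ((-0.003815505187958479, -0.03205284848809242), (0.05308594927191734, 0.05241004005074501), 47.953163146972656)
```

jog_arm(commands="-1 0.08 -0.108 -0.01 0 -0.0084 0.0045;-1 0.08 -0.108 -0.01 0 -0.0084 0.0045;-1 0.08 -0.108 -0.01 0 -0.0084 0.0045;-1 0.08 -0.108 -0.01 0 -0.0084 0.0045;-1 0.08 -0.108 -0.01 0 -0.0084 0.0045", force=20)

```text
clock: 0.6
position: [0.2588, 0.4461, 0.2115]
ee_rot: [2.174, 2.009, 0.308]
force: [0.3, 0.0, 0.9]
width: 0.999
```

jog_arm(commands="-1 0.08 -0.108 -0.01 0 -0.0084 0.0045;-1 0.08 -0.108 -0.01 0 -0.0084 0.0045;-1 0.08 -0.108 -0.01 0 -0.0084 0.0045;-1 0.08 -0.108 -0.01 0 -0.0084 0.0045;-1 0.08 -0.108 -0.01 0 -0.0084 0.0045")

```text
clock: 1.1
position: [0.3785, 0.2843, 0.1966]
ee_rot: [1.88, 2.013, 0.581]
force: [2.2, -0.2, 0.7]
width: 1.0
```

jog_arm(commands="-1 0.05 -0.108 -0.01 0 -0.0084 0.0045;-1 0.05 -0.108 -0.01 0 -0.0084 0.0045;-1 0.05 -0.108 -0.01 0 -0.0084 0.0045;-1 0.05 -0.108 -0.01 0 -0.0084 0.0045;-1 0 0 0 0 0 0")

```text
clock: 1.6
position: [0.4275, 0.1852, 0.1898]
ee_rot: [1.703, 1.98, 0.722]
force: [0.0, 0.3, 0.1]
width: 1.004
```

```bash
python3 - <<'E'
from h import *
p,R,s=now(); print(p,R.as_matrix().round(3),s['joints'].round(2),s['force'])
p1,R1=lidpose(0,np.deg2rad(45)); st=p1-.06*xc*1+[0,0,.06]
rows(p,R,st,R1,5)
E
```

```text
[0.42745276 0.18521509 0.18980393] [[-0.155  0.765  0.625]
 [ 0.988  0.111  0.109]
 [ 0.014  0.635 -0.773]] [-0.97 -0.01  0.11  2.56  1.5   0.42 -0.51] [0.02441012 0.325838   0.07476919]
5 x [ 0.0455 -0.0405 -0.0312  0.0001 -0.0031  0.0021] mm/row 20.5 deg/row 1.4
```

jog_arm(commands="-1 0.06 -0.04 -0.01 0 0 0.0021;-1 0.06 -0.04 -0.01 0 0 0.0021;-1 0.05 -0.04 -0.01 0 -0.005 0.0021;-1 0.03 -0.04 -0.02 0 -0.005 0.0021;-1 0.03 -0.04 -0.02 0 -0.005 0.0021")

```text
clock: 2.1
position: [0.4859, 0.1412, 0.1758]
ee_rot: [1.605, 1.991, 0.774]
force: [0.0, 0.4, -0.6]
width: 1.003
```

```bash
python3 - <<'E'
from h import *
p,R,s=now(); print(p,R.as_matrix().round(3),s['joints'].round(2),s['force'])
p1,R1=lidpose(0,np.deg2rad(45))
rows(p,R,p1,R1,5); rows(p,R,p1,R,5)
E
```

```text
[0.48585433 0.1412392  0.17579724] [[-0.209  0.716  0.666]
 [ 0.978  0.159  0.137]
 [-0.008  0.68  -0.733]] [-0.53  0.1  -0.04  2.57  2.31  0.34 -1.03] [ 0.00974798  0.42217269 -0.62602324]
5 x [ 0.0455 -0.0024 -0.0619  0.0005 -0.0011  0.0004] mm/row 23.1 deg/row 0.5
5 x [ 0.0455 -0.0024 -0.0619  0.      0.      0.    ] mm/row 23.1 deg/row 0.0
```

jog_arm(commands="-1 0.05 0.004 -0.045 0 0.005 0;-1 0.05 0.004 -0.045 0 0.005 0;-1 0.04 0 -0.06 0 0.005 0;-1 0.03 -0.005 -0.06 0 0 0;-1 0.02 -0.005 -0.06 0 0 0")

```text
clock: 2.6
position: [0.5442, 0.1407, 0.0948]
ee_rot: [1.67, 2.054, 0.71]
force: [0.1, -0.1, 0.3]
width: 0.998
```

```bash
python3 - <<'E'
from h import *
p,R,s=now(); m=R.as_matrix();print(p,m.round(3),s['joints'].round(2),s['force'])
phi=np.arcsin(-m[2,2])
p1,R1=lidpose(0,phi)
rows(p,R,p1,R1,5)
E
```

```text
[0.54424322 0.14073491 0.09476331] [[-0.207  0.776  0.596]
 [ 0.978  0.158  0.135]
 [ 0.011  0.611 -0.792]] [-0.3   0.37 -0.16  2.45  2.61  0.37 -1.23] [ 0.07572608 -0.14137385  0.25305195]
5 x [ 0.006  -0.0022 -0.0085 -0.0003 -0.0001  0.0004] mm/row 3.2 deg/row 0.2
```

jog_arm(commands="-1 0.006 -0.002 -0.012 0 0 0.0004;-1 0.006 -0.002 -0.01 0 0 0.0004;-1 0.004 -0.002 -0.01 0 0 0.0004;-1 0.004 -0.002 -0.01 0 0 0;0 0 0 0 0 0 0", force=15)

```text
clock: 3.1
position: [0.5486, 0.1366, 0.0825]
ee_rot: [1.665, 2.061, 0.711]
force: [-0.2, -0.1, -0.4]
width: 0.95
```

jog_arm(commands="1 0 0 0 0 0 0;1 0 0 0 0 0 0;1 0 0 0 0 0 0;1 0 0 0 0 0 0;1 0 0 0 0 0 0", force=15)

```text
clock: 3.6
position: [0.5482, 0.1381, 0.0824]
ee_rot: [1.664, 2.064, 0.712]
force: [-1.0, 5.5, 1.0]
width: 0.647
```

```bash
python3 - <<'E'
from h import *
p,R,s=now(); m=R.as_matrix();print(p,m.round(3),s['joints'].round(2),s['force'],s['width'])
ph=np.arcsin(-m[2,2]);p1,R1=lidpose(0,ph);print(p1)
off=(p-p1); a=(p,R)
for th in (.3,.6,.9,1.2,1.5,1.8):
    b=lidpose(th,ph+min(th/1.2,1)*(np.pi/2-ph)); b=(b[0]+off,b[1]);rows(*a,*b,5); a=b
E
```

```text
[0.54821604 0.13812818 0.08241742] [[-0.216  0.776  0.593]
 [ 0.976  0.164  0.141]
 [ 0.012  0.609 -0.793]] [-0.26  0.4  -0.19  2.45  2.66  0.4  -1.25] [-1.01291575  5.45697295  1.00101691] 0.6471201912535848
[0.55321863 0.13739369 0.08207014]
5 x [ 0.006   0.0014  0.033  -0.0015  0.005   0.0001] mm/row 10.1 deg/row 1.9
5 x [ 0.0153  0.0035  0.0296 -0.0011  0.0051 -0.    ] mm/row 10.0 deg/row 1.9
5 x [ 0.0232  0.0052  0.0235 -0.0011  0.0051  0.    ] mm/row 10.0 deg/row 1.9
5 x [ 0.0289  0.0065  0.0152 -0.0011  0.0051  0.    ] mm/row 10.0 deg/row 1.9
5 x [0.033  0.0074 0.0056 0.     0.     0.    ] mm/row 10.3 deg/row 0.0
5 x [ 0.0332  0.0075 -0.0047  0.      0.      0.    ] mm/row 10.3 deg/row 0.0
```

jog_arm(commands="1 0.003 0.004 0.034 -0.001 0.005 0;1 0.005 0.0025 0.034 -0.001 0.005 0;1 0.006 0.0015 0.033 -0.001 0.005 0;1 0.0075 0.0015 0.033 -0.001 0.005 0;1 0.0095 0.002 0.032 -0.001 0.005 0")

```text
clock: 4.1
position: [0.5518, 0.1386, 0.1124]
ee_rot: [1.714, 2.132, 0.599]
force: [-7.9, 20.7, -2.0]
width: 0.649
```

jog_arm(commands="1 0.012 0.003 0.032 -0.001 0.005 0;1 0.014 0.003 0.031 -0.001 0.005 0;1 0.015 0.0035 0.03 -0.001 0.005 0;1 0.017 0.004 0.029 -0.001 0.005 0;1 0.019 0.004 0.028 -0.001 0.005 0")

```text
clock: 4.6
position: [0.5681, 0.1379, 0.1368]
ee_rot: [1.747, 2.172, 0.505]
force: [-25.0, 24.8, 4.4]
width: 0.739
```

```bash
python3 - <<'E'
from h import *
p,R,s=now(); m=R.as_matrix();print(p,m.round(3),s['joints'].round(2),s['force'],s['width'])
ph=np.arcsin(-m[2,2])
P=p-.01*m[:,2]; H=C+.079*xc+[0,0,.08]; v=P-H; r=np.array([v@xc,v@yc,v[2]]);print(r,np.hypot(r[0],r[2]),np.pi-np.arctan2(r[2],r[0])-.058)
E
```

```text
[0.56813043 0.13792889 0.13683472] [[-0.21   0.869  0.448]
 [ 0.978  0.195  0.08 ]
 [-0.018  0.454 -0.891]] [-0.1   0.31 -0.35  2.19  0.82  0.29  0.62] [-24.97776959  24.83186671   4.40231602] 0.7389696868208107
[-0.15578361 -0.00254842  0.06574198] 0.16908738222391376 0.34133395644839865
```

```bash
python3 - <<'E'
from h import *
d=snap('scene','s1'); cv2.imwrite('pics/s1c.png',cv2.resize(d['pixels'][110:260,150:330,::-1],None,fx=4,fy=4,interpolation=cv2.INTER_CUBIC))
p,R,s=now();print(p,s['force'],s['ft_torque'],s['width'],s['joints'].round(2))
E
```

```text
[0.56990588 0.13958229 0.13924392] [-29.54678875  25.68096583  10.6933779 ] [5.32446481 6.09607404 3.85468814] 0.7145706531782754 [-0.1   0.31 -0.36  2.18  0.81  0.29  0.64]
```

View pics/s1c.png

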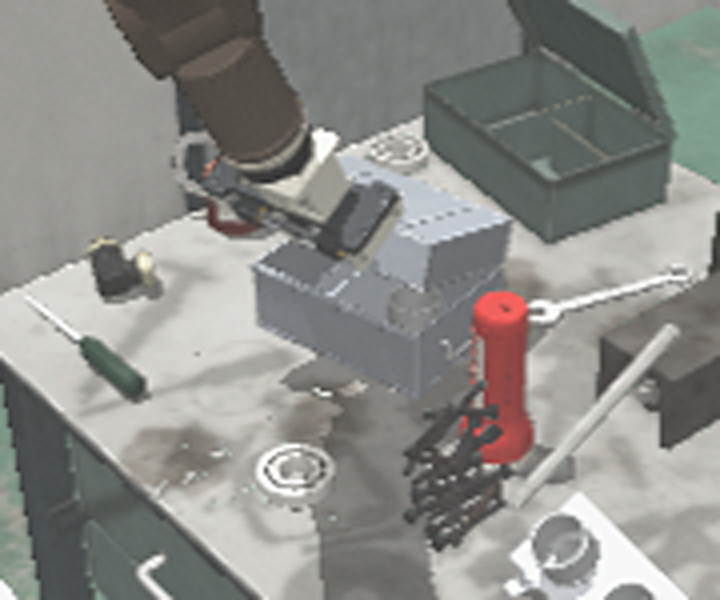

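The lid is about a third of a radian up and the fingers are still at its tab (near (350,265)). The cup inside is at (415,305). The tool is pressing too far forward, so I'll relieve the force with small moves.

jog_arm(commands="1 -0.012 0.003 0.008 0 0 0;1 -0.01 0.003 0.008 0 0 0;1 -0.005 0.003 0.004 0 0 0;1 0 0 0 0 0 0;1 0 0 0 0 0 0")

```text
clock: 5.15
position: [0.5685, 0.1421, 0.1478]
ee_rot: [1.746, 2.16, 0.522]
force: [7.6, 31.6, -8.3]
width: 0.647
```

```bash
cat > st.py <<'E'
from h import *
p,R,s=now(); m=R.as_matrix();print(p,m.round(3).tolist(),s['joints'].round(2),s['force'].round(1),s['ft_torque'].round(1),s['width'])
P=p-.01*m[:,2]; H=C+.079*xc+[0,0,.08]; v=P-H; r=np.array([v@xc,v@yc,v[2]]);print(r.round(4),np.hypot(r[0],r[2]),np.pi-np.arctan2(r[2],r[0])-.058)
E
python3 st.py
```

```text
[0.56853129 0.1420867  0.14776335] [[-0.206, 0.864, 0.46], [0.979, 0.188, 0.084], [-0.014, 0.467, -0.884]] [-0.1   0.29 -0.36  2.19  0.82  0.29  0.62] [ 7.6 31.6 -8.3] [ 5.8 -0.1  2.7] 0.6471260253624266
[-0.1546  0.0014  0.0766] 0.17254489523283723 0.40201762653168843
```

jog_arm(commands="1 0.003 0.004 0.004 0 0 0;1 0.003 0.004 0.004 0 0 0;1 0.003 0.004 0.004 0 0 0;1 0 0 0 0 0 0;1 0 0 0 0 0 0")

```text
clock: 5.65
position: [0.5695, 0.1425, 0.1498]
ee_rot: [1.75, 2.158, 0.513]
force: [0.5, 24.0, -4.7]
width: 0.653
```

```bash
python3 st.py
```

```text
[0.56951861 0.14246672 0.1498448 ] [[-0.202, 0.866, 0.457], [0.979, 0.188, 0.078], [-0.018, 0.463, -0.886]] [-0.1   0.29 -0.37  2.18  0.8   0.31  0.63] [ 0.5 24.  -4.7] [4.5 0.9 2.3] 0.6527650124549228
[-0.1535  0.0016  0.0787] 0.1725200331958262 0.4157307548928542
```

jog_arm(commands="1 0.012 0.008 0.026 0 0.003 0;1 0.014 0.008 0.026 0 0.003 0;1 0.015 0.008 0.026 0 0.003 0;1 0.016 0.008 0.025 0 0.003 0;1 0 0 0 0 0 0")

```text
clock: 6.15
position: [0.5871, 0.1466, 0.1806]
ee_rot: [1.803, 2.202, 0.443]
force: [1.0, 11.1, -5.3]
width: 0.646
```

```bash
python3 st.py
```

```text
[0.58705643 0.14658197 0.18057266] [[-0.196, 0.901, 0.387], [0.981, 0.183, 0.069], [-0.008, 0.393, -0.919]] [ 0.05  0.31 -0.53  2.02  0.54  0.51  0.91] [ 1.  11.1 -5.3] [2.2 0.7 1.1] 0.6459514158790068
[-0.1348  0.0017  0.1098] 0.17384401295537075 0.6253672780701394
```

jog_arm(commands="1 0.02 0.0075 0.025 -0.0005 0.003 0;1 0.021 0.0075 0.025 -0.0005 0.003 0;1 0.022 0.0075 0.0245 -0.0005 0.003 0;1 0.023 0.007 0.0235 -0.0005 0.003 0;1 0.024 0.0065 0.022 -0.0005 0.003 0")

```text
clock: 6.65
position: [0.6192, 0.154, 0.2143]
ee_rot: [1.854, 2.259, 0.339]
force: [8.4, 5.8, -14.0]
width: 0.645
```

```bash
python3 st.py
```

```text
[0.61922936 0.15396638 0.2143439 ] [[-0.194, 0.935, 0.296], [0.981, 0.187, 0.05], [-0.009, 0.3, -0.954]] [ 0.09  0.37 -0.59  1.81  0.42  0.76  1.06] [  8.4   5.8 -14. ] [ 0.8 -0.6  0.1] 0.6447815654659835
[-0.1009  0.0018  0.1439] 0.1757157165212071 0.9013881272873514
```

jog_arm(commands="1 0.029 0.007 0.015 -0.0008 0.0035 0;1 0.03 0.007 0.014 -0.0008 0.0035 0;1 0.031 0.007 0.013 -0.0008 0.0035 0;1 0.032 0.007 0.011 -0.0008 0.0035 0;1 0.032 0.007 0.009 -0.0008 0.0035 0")

```text
clock: 7.15
position: [0.6663, 0.1645, 0.2367]
ee_rot: [1.902, 2.319, 0.215]
force: [-6.7, -0.6, 18.3]
width: 0.649
```

```bash
python3 st.py
```

```text
[0.66629138 0.16450528 0.23673222] [[-0.194, 0.962, 0.193], [0.981, 0.193, 0.025], [-0.013, 0.195, -0.981]] [ 0.05  0.48 -0.58  1.56  0.38  1.01  1.13] [-6.7 -0.6 18.3] [-0.1  0.9 -0. ] 0.6492887684092954
[-0.0516  0.0018  0.1665] 0.17434582229089757 1.2124291680595187
```

jog_arm(commands="1 0.031 0.007 0.013 0 0 0;1 0.032 0.007 0.012 0 0 0;1 0.033 0.007 0.009 0 0 0;1 0.033 0.0075 0.006 0 0 0;1 0.034 0.0075 0.004 0 0 0")

```text
clock: 7.65
position: [0.7138, 0.1752, 0.246]
ee_rot: [1.904, 2.323, 0.211]
force: [-0.9, 2.7, -5.1]
width: 0.645
```

jog_arm(commands="1 0.034 0.0075 0 0 0 0;1 0.033 0.0075 -0.002 0 0 0;1 0.033 0.0075 -0.004 0 0 0;1 0.028 0.006 -0.006 0 0 0;1 0 0 0 0 0 0")

```text
clock: 8.15
position: [0.754, 0.1842, 0.243]
ee_rot: [1.903, 2.321, 0.215]
force: [-0.3, 4.9, -2.0]
width: 0.647
```

```bash
python3 st.py
```

```text
[0.75395882 0.18420738 0.24302026] [[-0.195, 0.962, 0.192], [0.981, 0.193, 0.026], [-0.012, 0.193, -0.981]] [-0.01  0.63 -0.55  1.3   0.41  1.13  1.17] [-0.3  4.9 -2. ] [1.1 0.4 0.2] 0.6471925339095737
[0.0383 0.0017 0.1728] 0.1770211248520188 1.730797431980446
```

jog_arm(commands="1 0.03 0.007 -0.008 0 0 0;1 0.03 0.007 -0.009 0 0 0;1 0.02 0.005 -0.007 0 0 0;-1 0 0 0 0 0 0;-1 0 0 0 0 0 0")

```text
clock: 8.65
position: [0.7777, 0.1872, 0.236]
ee_rot: [1.904, 2.318, 0.211]
force: [-0.5, 0.1, 0.2]
width: 0.778
```

jog_arm(commands="-1 0 0 0 0 0 0;-1 0 0 0 0 0 0;-1 -0.005 0 0.06 0 0 0;-1 -0.015 0 0.1 0 0 0;-1 -0.03 0 0.12 0 0 0")

```text
clock: 9.15
position: [0.7615, 0.1875, 0.3195]
ee_rot: [1.905, 2.32, 0.208]
force: [0.0, 0.1, 0.9]
width: 0.999
```

jog_arm(commands="-1 -0.1 0 0.08 0 0.003 0;-1 -0.13 -0.03 0.05 0 0.003 0;-1 -0.13 -0.05 0 0 0 0;-1 -0.13 -0.06 0 0 0 0;-1 -0.13 -0.08 0 0 0 0")

```text
clock: 9.65
position: [0.5741, 0.1225, 0.3593]
ee_rot: [1.922, 2.344, 0.178]
force: [0.6, -1.1, 0.8]
width: 1.0
```

```bash
python3 st.py; python3 - <<'E'
from h import *
a=snap('scene','s2');b=snap('top','t2')
A=cv2.resize(a['pixels'][110:235,190:320,::-1],None,fx=3,fy=3,interpolation=cv2.INTER_CUBIC)
B=cv2.resize(b['pixels'][100:225,140:280,::-1],None,fx=3,fy=3,interpolation=cv2.INTER_CUBIC)
cv2.imwrite('pics/m2.png',np.hstack([A,B]))
E
```

```text
[0.574075   0.12254629 0.35932425] [[-0.195, 0.968, 0.155], [0.981, 0.194, 0.024], [-0.007, 0.157, -0.988]] [ 0.18  0.26 -0.64  1.56  0.21  1.23  1.28] [ 0.6 -1.1  0.8] [-0.1  0.1 -0. ] 1.0002732348087402
[-0.1504 -0.019   0.2892] 0.3259664508839891 1.0332615750041085
```

View pics/m2.png

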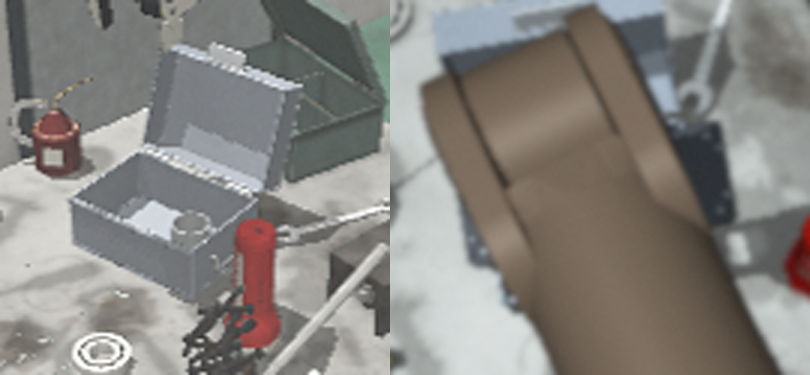

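The lid now leans fully back and the tab is up at (228,52) in the left crop. The base cup is visible inside the case at (190,228).

```bash
python3 - <<'E'
from h import *
P=cloud(load('s2')).reshape(-1,3); l=np.c_[(P-C)@xc,(P-C)@yc,P[:,2]]
m=(abs(l[:,0])<.068)&(abs(l[:,1])<.098)&(l[:,2]>.015)&(l[:,2]<.07); q=l[m]; print(len(q),q.min(0),q.max(0))
from scipy.optimize import least_squares
for h0,h1 in((.05,.063),):
    t=q[(q[:,2]>h0)&(q[:,2]<h1)]; print(len(t),np.percentile(t[:,2],[5,50,95]),t.min(0),t.max(0))
    f=least_squares(lambda v:np.clip(abs(np.hypot(t[:,0]-v[0],t[:,1]-v[1])-.0255)-.0015,0,1),np.median(t[:,:2],0),loss='soft_l1',f_scale=.001)
    print(f.x,f.cost,C+xc*f.x[0]+yc*f.x[1])
w=snap('wrist','w2'); print(-w['R'].T@w['t'])
E
```

```text
161 [-0.06756877 -0.0734098   0.01524173] [0.06743782 0.09796695 0.0691254 ]
51 [0.05071547 0.05476678 0.0600528 ] [-0.04563535 -0.0734098   0.05006488] [0.06733287 0.09663909 0.06288945]
[ 0.00092731 -0.04733804] 0.00032492124411750165 [0.64931171 0.11052397 0.        ]
[0.47484732 0.10284259 0.504761  ]
```

View pics/w2.png

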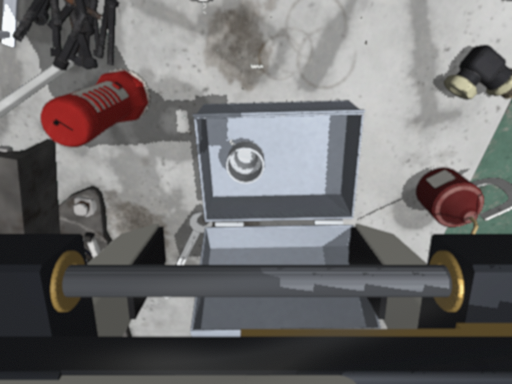

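The wrist view looks straight into the case, with the base cup rim at (245,160) and the torch at left.

```bash
cat >> h.py <<'E'
from scipy.optimize import least_squares
def ringfit(d,zr,box,g,r=.0255):
    "rim ring centre at height zr within box of world xy half-size around g"
    P=cloud(d).reshape(-1,3); m=(abs(P[:,2]-zr)<.004)&(np.hypot(P[:,0]-g[0],P[:,1]-g[1])<box); t=P[m]
    f=least_squares(lambda v:np.clip(abs(np.hypot(t[:,0]-v[0],t[:,1]-v[1])-r)-.0015,0,1),g[:2],loss='soft_l1',f_scale=.001)
    print(len(t),'ring',f.x.round(4),'rms',np.sqrt(2*f.cost/len(t)).round(5),'z',np.median(t[:,2]).round(4), 'bbox mid',((t.min(0)+t.max(0))/2).round(4)); return f.x
E
python3 - <<'E'
from h import *
d=load('w2'); P=cloud(d); print(P[160,250],P[145,245],P[120,240])
c=ringfit(d,.057,.045,P[158,245][:2]); v=np.r_[c,0]-C; print('case xy',v@xc,v@yc)
# case edges from wrist: tray rim z .08
q=P.reshape(-1,3); m=(abs(q[:,2]-.08)<.004)&(np.hypot(*(q[:,:2]-C[:2]).T)<.2); l=np.c_[(q[m]-C)@xc,(q[m]-C)@yc]; print(np.percentile(l,[1,99],axis=0))
p,R,s=now()
n=np.array([-.5*np.cos(np.deg2rad(8.6)),.5*np.sin(np.deg2rad(8.6)),.866]); yr=np.array([.1495,.9888,0])
RA=frame(yr,-n); A=np.array([.491,-.260,.085]); pre=A+.06*n
print(pre); rows(p,R,pre+[0,0,.0],RA,15)
E
```

```text
[0.65657892 0.12222743 0.00878519] [0.62297187 0.10995119 0.04497079] [0.5997305  0.09663487 0.00540036]
304 ring [0.6489 0.1145] rms 0.00011 z 0.0575 bbox mid [0.6489 0.1144 0.0564]
case xy 0.0014121173868082574 -0.04332963603716106
[[-0.0764072  -0.10211748]
 [ 0.13072756  0.10623874]]
[ 0.46133731 -0.25551394  0.13696   ]
15 x [-0.025  -0.0835 -0.0496  0.0002 -0.0039 -0.0036] mm/row 30.1 deg/row 1.9
```

jog_arm(commands="-1 -0.03 -0.125 -0.01 0 -0.0045 -0.0045;-1 -0.03 -0.125 -0.01 0 -0.0045 -0.0045;-1 -0.03 -0.125 -0.01 0 -0.0045 -0.0045;-1 -0.03 -0.125 -0.01 0 -0.0045 -0.0045;-1 -0.03 -0.125 -0.01 0 -0.0045 -0.0045")

```text
clock: 10.3
position: [0.5313, -0.0663, 0.3446]
ee_rot: [1.996, 2.108, 0.293]
force: [0.1, 0.5, -0.3]
width: 1.002
```

jog_arm(commands="-0.4 -0.03 -0.125 -0.06 0 -0.0045 -0.0045;-0.4 -0.03 -0.125 -0.06 0 -0.0045 -0.0045;-0.4 -0.03 -0.125 -0.06 0 -0.0045 -0.0045;-0.4 -0.03 -0.125 -0.06 0 -0.0045 -0.0045;-0.4 -0.03 -0.1 -0.06 0 -0.0045 -0.0045")

```text
clock: 10.8
position: [0.4862, -0.2476, 0.2542]
ee_rot: [2.048, 1.871, 0.395]
force: [-0.1, 0.1, -0.3]
width: 0.705
```

```bash
cat >> h.py <<'E'
n=np.array([-.5*np.cos(np.deg2rad(8.6)),.5*np.sin(np.deg2rad(8.6)),.866]); yr=np.array([.1495,.9888,0])
RA=frame(yr,-n); A=np.array([.491,-.260,.085]); B=np.array([.4767,-.3535,.085])
def say():
    p,R,s=now(); print(p.round(4),'z',R.as_matrix()[:,2].round(3),'x',R.as_matrix()[:,0].round(3),s['joints'].round(2),s['force'].round(1),s['width'].round(3),s['clock']); return p,R
E
python3 - <<'E'
from h import *
p,R=say(); rows(p,R,A+.06*n,RA,5)
snap('wrist','w3')
E
```

```text
Traceback (most recent call last):
  File "h.py", line 35, in say
    p,R,s=now(); print(p.round(4),'z',R.as_matrix()[:,2].round(3),'x',R.as_matrix()[:,0].round(3),s['joints'].round(2),s['force'].round(1),s['width'].round(3),s['clock']); return p,R
                                                                                                                                           ^^^^^^^^^^^^^^^^
AttributeError: 'float' object has no attribute 'round'
```

```bash
sed -i "s/s\['width'\].round(3)/round(s['width'],3)/" h.py
cat > rk.py <<'E'
from h import *
import sys
f=sys.argv[1]
p,R=say(); d=snap('wrist',f); P=cloud(d).reshape(-1,3)
ex=np.cross(yr,n); F=np.c_[ex,yr,n]
for nm,g in(('A',A),('B',B)):
    l=(P-g)@F; m=(abs(l[:,2])<.004)&(np.hypot(l[:,0],l[:,1])<.036); t=l[m]
    if len(t)<15: print(nm,'few',len(t)); continue
    h=least_squares(lambda v:np.clip(abs(np.hypot(t[:,0]-v[0],t[:,1]-v[1])-.0255)-.0015,0,1),[0,0],loss='soft_l1',f_scale=.001)
    c=np.r_[h.x,np.percentile(t[:,2],60)]; print(nm,len(t),c.round(4),'world',(g+F@c).round(4),'bbox',t.min(0).round(3),t.max(0).round(3))
m=(abs((P-A)@n+.034)<.006)&(abs((P-(A+B)/2)@yr)<.09)&(abs((P-A)@ex)<.04); q=P[m]
nn=np.linalg.svd(q-q.mean(0))[2][2]; print('plate n',nn*np.sign(nn[2]),len(q))
E
python3 rk.py w3; python3 -c "
from h import *
p,R=say(); rows(p,R,A+.06*n,RA,5)"
```

```text
[ 0.4862 -0.2476  0.2542] z [ 0.423 -0.06  -0.904] x [ 0.095  0.995 -0.022] [ 0.81  0.1  -0.37  2.07 -0.18  0.57  2.06] [-0.1  0.1 -0.3] 0.705 10.8
A 707 [-0.0006  0.0028  0.0016] world [ 0.4901 -0.2571  0.086 ] bbox [-0.027 -0.024 -0.004] [0.026 0.029 0.004]
B 856 [-0.0008  0.0028  0.0015] world [ 0.4757 -0.3505  0.0859] bbox [-0.027 -0.024 -0.004] [0.025 0.029 0.004]
plate n [-0.49340385  0.07644504  0.86643453] 10877
[ 0.4823 -0.2516  0.2503] z [ 0.419 -0.062 -0.906] x [ 0.102  0.995 -0.021] [ 0.82  0.1  -0.36  2.07 -0.18  0.56  2.06] [-5.  -3.2 -3.1] 0.701 10.85
5 x [-0.014  -0.0026 -0.0756  0.0003 -0.0028 -0.0015] mm/row 23.1 deg/row 1.2
```

View pics/w3.png

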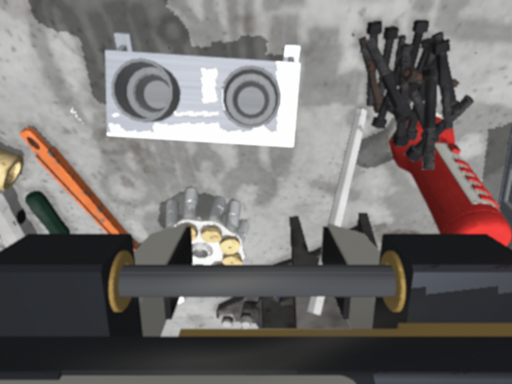

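The rack is at top left, with cup B's rim at (145,92) and cup A's at (250,95). The torch and key set are clear on the right.

```bash
sed -i 's/A=np.array(\[.491,-.260,.085\]); B=np.array(\[.4767,-.3535,.085\])/A=np.array([.4902,-.2575,.0855]); B=np.array([.4757,-.351,.0855])/' h.py; python3 - <<'E'
from h import *
p,R=say(); rows(p,R,A+.03*n,RA,5); rows(p,R,A+.03*n,RA,6)
rows(A+.03*n,RA,A-.027*n,RA,5)
E
```

```text
[ 0.4823 -0.2516  0.2503] z [ 0.419 -0.062 -0.906] x [ 0.102  0.995 -0.021] [ 0.82  0.1  -0.36  2.07 -0.18  0.56  2.06] [-5.  -3.2 -3.1] 0.701 10.85
5 x [-0.0046 -0.0024 -0.0925  0.0003 -0.0028 -0.0015] mm/row 27.8 deg/row 1.2
6 x [-0.0038 -0.002  -0.0771  0.0003 -0.0024 -0.0013] mm/row 23.2 deg/row 1.0
5 x [ 0.0188 -0.0028 -0.0329  0.      0.      0.    ] mm/row 11.4 deg/row 0.0
```

jog_arm(commands="-0.4 -0.02 -0.002 -0.09 0 -0.003 -0.0015;-0.4 -0.02 -0.002 -0.09 0 -0.003 -0.0015;-0.4 0 -0.002 -0.09 0 -0.003 -0.0015;-0.4 0.02 -0.002 -0.09 0 -0.003 -0.0015;-0.4 0 0 -0.06 0 -0.002 -0.0015")

```text
clock: 11.35
position: [0.48, -0.2446, 0.1366]
ee_rot: [2.041, 1.791, 0.467]
force: [0.0, 0.6, -0.6]
width: 0.702
```

jog_arm(commands="-0.4 0 0 0 0 0 0;-0.4 0 0 0 0 0 0;-0.4 0 0 0 0 0 0;-0.4 0 0 0 0 0 0;-0.4 0 0 0 0 0 0")

```text
clock: 11.85
position: [0.4808, -0.2452, 0.1402]
ee_rot: [2.037, 1.788, 0.468]
force: [-0.4, 0.1, 1.4]
width: 0.703
```

```bash
python3 rk.py w4; python3 - <<'E'
from h import *
p,R=say(); rows(p,R,A+.03*n,RA,5); rows(p,R,A-.027*n,RA,5)
E
```

```text
[ 0.4808 -0.2452  0.1402] z [ 0.49  -0.07  -0.869] x [ 0.131  0.991 -0.005] [ 0.81  0.25 -0.37  2.29 -0.52  0.14  2.41] [-0.4  0.1  1.4] 0.703 11.85
A 1357 [-0.0005  0.0006  0.0006] world [ 0.4896 -0.2568  0.0857] bbox [-0.027 -0.026 -0.004] [0.026 0.027 0.002]
B 1652 [-0.0004  0.0007  0.0005] world [ 0.4752 -0.3502  0.0857] bbox [-0.027 -0.027 -0.004] [0.027 0.027 0.003]
plate n [-0.49789247  0.07797028  0.86372665] 16753
[ 0.4807 -0.2452  0.14  ] z [ 0.49  -0.069 -0.869] x [ 0.131  0.991 -0.005] [ 0.81  0.25 -0.37  2.29 -0.52  0.14  2.41] [-0.6 -0.1  0.2] 0.697 11.9
5 x [-0.0035 -0.0067 -0.019   0.0001 -0.0002 -0.0006] mm/row 6.1 deg/row 0.2
5 x [ 0.0152 -0.0095 -0.0519  0.0001 -0.0002 -0.0006] mm/row 16.5 deg/row 0.2
```

jog_arm(commands="-0.4 -0.01 -0.016 -0.03 0 0 0;-0.4 -0.01 -0.015 -0.03 0 0 0;-0.4 0 0 -0.034 0 0 0;-0.4 0.024 -0.0035 -0.041 0 0 0;-0.4 0.024 -0.0035 -0.041 0 0 0")

```text
clock: 12.4
position: [0.4925, -0.2607, 0.1036]
ee_rot: [2.055, 1.81, 0.461]
force: [0.1, -0.1, -0.5]
width: 0.696
```

jog_arm(commands="-0.4 0.023 -0.0035 -0.041 0 0 0;-0.4 0.023 -0.0035 -0.041 0 0 0;-0.4 0 0 0 0 0 0;-0.4 0 0 0 0 0 0;-0.4 0 0 0 0 0 0")

```text
clock: 12.9
position: [0.5072, -0.2652, 0.0881]
ee_rot: [2.068, 1.82, 0.458]
force: [-0.7, 0.7, 0.3]
width: 0.702
```

```bash
python3 - <<'E'
from h import *
A=np.array([.4896,-.2568,.0857])
p,R=say(); rows(p,R,A-.027*n,RA,5)
print(((p-A)@np.c_[np.cross(yr,n),yr,n]).round(4))
E
```

```text
[ 0.5072 -0.2652  0.0881] z [ 0.458 -0.046 -0.888] x [0.124 0.992 0.013] [ 0.7   0.39 -0.24  2.23 -0.82  0.12  2.74] [-0.7  0.7  0.3] 0.702 12.9
5 x [-0.0028  0.0042 -0.0172 -0.0006 -0.0014 -0.0008] mm/row 5.4 deg/row 0.6
[ 0.0173 -0.0057 -0.0073]
```

jog_arm(commands="-0.4 -0.04 0.01 0.07 0.0005 0.004 0;-0.4 -0.04 0.01 0.06 0.001 0.006 0;-0.4 0 0 0.03 0.001 0.006 0;-0.4 0 0 0 0.001 0.007 0;-0.4 0 0 0 0 0.005 0")

```text
clock: 13.4
position: [0.4837, -0.2595, 0.1373]
ee_rot: [2.184, 1.919, 0.304]
force: [-0.1, 0.6, -0.3]
width: 0.7
```

jog_arm(commands="-0.4 0 0 0 0 0 0;-0.4 0 0 0 0 0 0;-0.4 0 0 0 0 0 0;-0.4 0 0 0 0 0 0;-0.4 0 0 0 0 0 0")

```text
clock: 13.9
position: [0.483, -0.2595, 0.1359]
ee_rot: [2.186, 1.919, 0.305]
force: [-0.1, -0.3, -0.2]
width: 0.7
```

```bash
cat >> h.py <<'E'
A=np.array([.4896,-.2568,.0857]); B=np.array([.4752,-.3502,.0857]); F=np.c_[np.cross(yr,n),yr,n]
def toward(phi):  # tool z at pitch phi in rack's plane
    xr=np.array([np.cos(np.deg2rad(8.6)),-np.sin(np.deg2rad(8.6)),0]); f=np.deg2rad(phi)
    return frame(yr,np.cos(f)*xr-np.array([0,0,np.sin(f)]))
E
python3 - <<'E'
from h import *
p,R=say(); RT=toward(70); g=A-.010*n+RT.as_matrix()[:,2]*.015; print(((p-A)@F).round(4),g)
rows(p,R,g+.04*n,RT,5); rows(p,R,g,RT,5)
E
```

```text
[ 0.483  -0.2595  0.1359] z [ 0.296 -0.026 -0.955] x [0.128 0.992 0.013] [ 0.24  0.29  0.29  2.13 -0.44  0.49  2.31] [-0.1 -0.3 -0.2] 0.7 13.9
[ 0.0198 -0.0037  0.0465] [ 0.4996164  -0.25831484  0.06294461]
5 x [-0.0021  0.0028 -0.0256 -0.0006 -0.0015 -0.0007] mm/row 7.7 deg/row 0.6
5 x [ 0.0111  0.0008 -0.0487 -0.0006 -0.0015 -0.0007] mm/row 15.0 deg/row 0.6
```

jog_arm(commands="-0.4 -0.0063 0.007 -0.043 -0.001 0 -0.0018;-0.4 -0.0063 0.007 -0.043 -0.001 0 -0.0018;-0.4 0 0 -0.043 0 0 0;-0.4 0 0 0 0 0 0;-0.4 0 0 0 0 0 0")

```text
clock: 14.4
position: [0.4795, -0.2554, 0.0974]
ee_rot: [2.198, 1.89, 0.288]
force: [1.1, 0.5, 0.3]
width: 0.699
```

```bash
python3 - <<'E'
from h import *
p,R=say(); z=R.as_matrix()[:,2]; g=A-.010*n+z*.015
rows(p,R,g,R,4)
E
```

```text
[ 0.4795 -0.2554  0.0974] z [ 0.294 -0.044 -0.955] x [0.15  0.989 0.   ] [ 0.26  0.34  0.24  2.19 -0.5   0.37  2.34] [1.1 0.5 0.3] 0.699 14.4
4 x [ 0.0162 -0.0023 -0.0289  0.      0.      0.    ] mm/row 10.0 deg/row 0.0
```

Accurate. Now go in and grip.

jog_arm(commands="-0.4 0.016 -0.0023 -0.029 0 0 0;-0.4 0.016 -0.0023 -0.029 0 0 0;-0.4 0.016 -0.0023 -0.029 0 0 0;-0.4 0.016 -0.0023 -0.029 0 0 0;-0.4 0 0 0 0 0 0", force=20)

```text
clock: 14.9
position: [0.499, -0.2576, 0.0611]
ee_rot: [2.198, 1.892, 0.288]
force: [-0.6, 1.0, 1.0]
width: 0.701
```

jog_arm(commands="1 0 0 0 0 0 0;1 0 0 0 0 0 0;1 0 0 0 0 0 0;1 0 0 0 0 0 0;1 0 0 0 0 0 0", force=20)

```text
clock: 15.4
position: [0.4989, -0.258, 0.0628]
ee_rot: [2.197, 1.89, 0.288]
force: [-0.3, 0.3, -0.5]
width: 0.593
```

```bash
python3 -c "
from h import *
p,R=say(); print(((p-A)@F).round(4))"
```

```text
[ 0.4989 -0.258   0.0628] z [ 0.295 -0.045 -0.954] x [ 0.149  0.989 -0.   ] [ 0.31  0.43  0.17  2.17 -0.56  0.3   2.39] [-0.3  0.3 -0.5] 0.593 15.4
[-0.0033  0.0002 -0.0245]
```

```bash
cat >> h.py <<'E'
import json
def grasp(rim,ax,f):
    p,R,s=now(); json.dump([R.inv().apply(np.array(rim)-p).tolist(),R.inv().apply(ax).tolist()],open(f,'w'))
def held(f):
    p,R,s=now(); a,b=json.load(open(f)); return p+R.apply(a),R.apply(b)
def target(f,rim,yaw):  # tool pose putting cup upright with jaw yaw (deg)
    a,b=json.load(open(f)); y=np.deg2rad(yaw); jx=np.array([np.cos(y),np.sin(y),0])
    T1=np.c_[[1,0,0],b,np.cross([1,0,0],b)]; W=np.c_[jx,[0,0,1],np.cross(jx,[0,0,1])]
    T1=np.c_[T1[:,0]-b*b[0],b,np.cross([1,0,0],b)]; 
    R=Ro.align_vectors([[0,0,1],jx],[b,[1,0,0]],weights=[1e6,1])[0]
    return np.array(rim)-R.apply(a),R
E
python3 - <<'E'
from h import *
grasp(A,n,'ga.json'); p,R=say(); print(held('ga.json'))
q=p+.05*n; rows(p,R,q,R,5)
t,RT=target('ga.json',[.6489,.1145,.30],76); print(t,RT.as_matrix().round(3).tolist())
up=np.array([q[0],q[1],t[2]]); rows(q,R,up,R,5); rows(up,R,t,RT,12)
E
```

```text
[ 0.4989 -0.258   0.0628] z [ 0.295 -0.045 -0.954] x [ 0.149  0.989 -0.   ] [ 0.31  0.43  0.17  2.17 -0.56  0.3   2.39] [-0.3  0.3 -0.5] 0.593 15.4
(array([ 0.4896, -0.2568,  0.0857]), array([-0.49437819,  0.07476767,  0.866     ]))
5 x [-0.0165  0.0025  0.0289  0.      0.      0.    ] mm/row 10.0 deg/row 0.0Traceback (most recent call last):
  File "<stdin>", line 4, in <module>
  File "h.py", line 48, in target
    T1=np.c_[T1[:,0]-b*b[0],b,np.cross([1,0,0],b)];
                     ~^~~~~
TypeError: can't multiply sequence by non-int of type 'float'
```

jog_arm(commands="1 -0.0165 0.0025 0.029 0 0 0;1 -0.0165 0.0025 0.029 0 0 0;1 -0.0165 0.0025 0.029 0 0 0;1 -0.0165 0.0025 0.029 0 0 0;1 -0.0165 0.0025 0.029 0 0 0")

```text
clock: 15.9
position: [0.4737, -0.2541, 0.1071]
ee_rot: [2.196, 1.89, 0.289]
force: [-0.6, -0.1, -1.2]
width: 0.59
```

jog_arm(commands="1 0 0 0.13 0 0 0;1 0 0 0.13 0 0 0;1 0 0 0.13 0 0 0;1 0 0 0.13 0 0 0;1 0 0 0.1 0 0 0")

```text
clock: 16.4
position: [0.4738, -0.2545, 0.2952]
ee_rot: [2.195, 1.888, 0.29]
force: [1.1, -0.2, -1.6]
width: 0.591
```

```bash
sed -i '/T1=/d' h.py; python3 - <<'E'
from h import *
p,R=say(); print(held('ga.json'))
t,RT=target('ga.json',[.6489,.1145,.30],76); print(t,RT.as_matrix().round(3).tolist())
rows(p,R,t,RT,15)
E
```

```text
[ 0.4738 -0.2545  0.2952] z [ 0.297 -0.045 -0.954] x [ 0.15   0.989 -0.001] [ 0.05  0.06  0.44  1.95 -0.16  0.85  1.99] [ 1.1 -0.2 -1.6] 0.591 16.4
(array([ 0.46444745, -0.25323083,  0.31809142]), array([-0.49596527,  0.07548318,  0.86502991]))
[0.64571675 0.11546968 0.27547134] [[0.242, 0.947, -0.212], [0.97, -0.236, 0.053], [-0.0, -0.219, -0.976]]
15 x [ 0.0382  0.0822 -0.0044  0.0011  0.0055 -0.001 ] mm/row 27.2 deg/row 2.0
```

jog_arm(commands="1 0.038 0.082 0 0.001 0.0055 -0.001;1 0.038 0.082 0 0.001 0.0055 -0.001;1 0.038 0.082 0 0.001 0.0055 -0.001;1 0.038 0.082 0 0.001 0.0055 -0.001;1 0.038 0.082 0 0.001 0.0055 -0.001")

```text
clock: 16.9
position: [0.5309, -0.1304, 0.2927]
ee_rot: [2.339, 1.947, 0.126]
force: [0.1, 0.4, -1.7]
width: 0.592
```

jog_arm(commands="1 0.038 0.082 0 0.001 0.0055 -0.001;1 0.038 0.082 0 0.001 0.0055 -0.001;1 0.038 0.082 0 0.001 0.0055 -0.001;1 0.038 0.082 0 0.001 0.0055 -0.001;1 0.038 0.082 0 0.001 0.0055 -0.001")

```text
clock: 17.4
position: [0.5881, -0.0074, 0.2928]
ee_rot: [-2.416, -1.948, 0.05]
force: [0.3, -0.4, -1.1]
width: 0.596
```

jog_arm(commands="1 0.038 0.082 0 0.001 0.0055 -0.001;1 0.038 0.082 0 0.001 0.0055 -0.001;1 0.038 0.082 0 0.001 0.0055 -0.001;1 0.038 0.082 0 0.001 0.0055 -0.001;1 0 0 0 0 0 0")

```text
clock: 17.9
position: [0.6342, 0.0946, 0.2909]
ee_rot: [-2.346, -1.853, 0.185]
force: [0.2, 0.3, -1.6]
width: 0.586
```

```bash
python3 - <<'E'
from h import *
p,R=say(); print(held('ga.json'))
t,RT=target('ga.json',[.6489,.1145,.16],76); print(t)
rows(p,R,t,RT,5)
E
```

```text
[0.6342 0.0946 0.2909] z [-0.187  0.038 -0.982] x [ 0.231  0.973 -0.006] [-0.35  0.55  0.27  1.27 -0.2   1.53  1.26] [ 0.2  0.3 -1.6] 0.586 17.9
(array([0.63674935, 0.0939908 , 0.31554174]), array([-0.02683336,  0.0128765 ,  0.99953498]))
[0.64571675 0.11546968 0.13547134]
5 x [ 0.0077  0.0139 -0.1036  0.0004  0.0009 -0.0004] mm/row 31.5 deg/row 0.4
```

jog_arm(commands="1 0.01 0.0175 -0.1 0.0005 0.001 -0.0005;1 0.01 0.0175 -0.1 0.0005 0.001 -0.0005;1 0.01 0.0175 -0.1 0.0005 0.001 -0.0005;1 0.009 0.017 -0.08 0.0005 0.0015 -0.0005;1 0 0 0 0 0 0")

```text
clock: 18.4
position: [0.6435, 0.1113, 0.1747]
ee_rot: [-2.337, -1.815, 0.21]
force: [0.3, 0.1, -1.7]
width: 0.591
```

jog_arm(commands="1 0 0 0 0 0 0;1 0 0 0 0 0 0;1 0 0 0 0 0 0;1 0 0 0 0 0 0;1 0 0 0 0 0 0")

```text
clock: 18.9
position: [0.6457, 0.111, 0.1788]
ee_rot: [-2.341, -1.817, 0.2]
force: [0.5, -0.5, -1.2]
width: 0.591
```

```bash
python3 - <<'E'
from h import *
p,R=say(); print(held('ga.json'))
t,RT=target('ga.json',[.6489,.1145,.12],76)
rows(p,R,t,RT,5)
a=snap('scene','s5'); w=snap('wrist','w5')
A_=cv2.resize(a['pixels'][90:215,200:320,::-1],None,fx=3,fy=3,interpolation=cv2.INTER_CUBIC)
cv2.imwrite('pics/m5.png',np.hstack([A_,cv2.resize(w['pixels'][...,::-1],(500,375))])[:, :800])
ringfit(w,.057,.04,[.6489,.1145])
h=held('ga.json')[0]; ringfit(w,h[2],.04,h)
ringfit(a,h[2],.04,h)
E
```

```text
[0.6457 0.111  0.1788] z [-0.21   0.053 -0.976] x [ 0.248  0.969 -0.001] [-0.34  0.66  0.25  1.36 -0.24  1.35  1.27] [ 0.5 -0.5 -1.2] 0.591 18.9
(array([0.64882756, 0.11004965, 0.20334358]), array([-0.00194935,  0.00159882,  0.99997482]))
5 x [ 0.      0.003  -0.0556  0.0001  0.0001  0.0002] mm/row 16.7 deg/row 0.1
266 ring [0.6492 0.1145] rms 2e-05 z 0.0574 bbox mid [0.6367 0.1181 0.0566]
2943 ring [0.6478 0.1108] rms 0.00137 z 0.2026 bbox mid [0.6487 0.1124 0.2029]
28 ring [0.6486 0.1084] rms 0.00167 z 0.2015 bbox mid [0.6436 0.1133 0.2027]
```

View pics/m5.png

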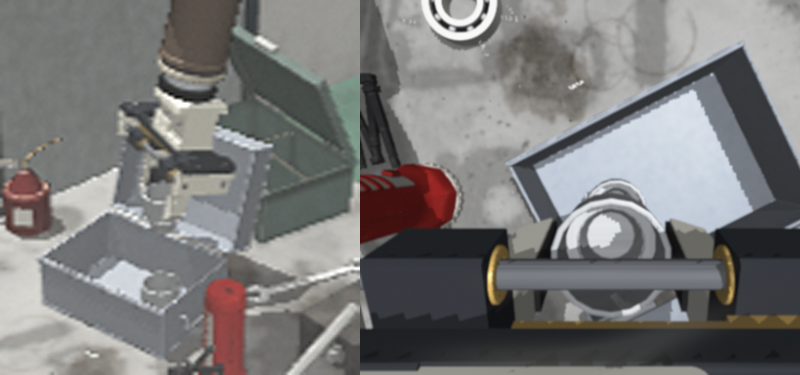

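The cup is held upright above the base cup (scene crop: held at (165,195), base at (160,288)). It needs about 4.5 mm more in y.

jog_arm(commands="1 0 0.008 -0.06 0 0 0;1 0 0.006 -0.07 0 0 0;1 0 0 -0.07 0 0 0;1 0 0 -0.07 0 0 0;1 0 0 -0.02 0 0 0")

```text
clock: 19.5
position: [0.6441, 0.1152, 0.0888]
ee_rot: [-2.339, -1.816, 0.206]
force: [-0.1, -0.8, -1.3]
width: 0.591
```

jog_arm(commands="1 0 0 0 0 0 0;1 0 0 0 0 0 0;1 0 0 0 0 0 0;1 0 0 0 0 0 0;1 0 0 0 0 0 0")

```text
clock: 20.0
position: [0.6458, 0.1153, 0.0917]
ee_rot: [-2.34, -1.817, 0.201]
force: [-0.4, -0.0, -2.2]
width: 0.592
```

```bash
python3 - <<'E'
from h import *
p,R=say(); print(held('ga.json'))
t,RT=target('ga.json',[.649,.1145,.0935],76)
rows(p,R,t,RT,5)
E
```

```text
[0.6458 0.1153 0.0917] z [-0.21   0.052 -0.976] x [ 0.248  0.969 -0.001] [-0.34  0.73  0.23  1.44 -0.26  1.2   1.29] [-0.4 -0.  -2.2] 0.592 20.0
(array([0.64893387, 0.11435562, 0.11625976]), array([-0.00185   ,  0.00160149,  0.99997501]))
5 x [ 0.      0.0001 -0.0152  0.0001  0.0001  0.0002] mm/row 4.6 deg/row 0.1
```

jog_arm(commands="1 0 0 -0.016 0 0 0;1 0 0 -0.016 0 0 0;1 0 0 -0.016 0 0 0;1 0 0 -0.016 0 0 0;1 0 0 -0.01 0 0 0")

```text
clock: 20.5
position: [0.6451, 0.1153, 0.068]
ee_rot: [-2.34, -1.817, 0.203]
force: [-0.4, 0.4, -1.2]
width: 0.592
```

jog_arm(commands="1 0 0 -0.004 0 0 0;1 0 0 -0.004 0 0 0;1 0 0 -0.002 0 0 0;1 0 0 0 0 0 0;1 0 0 0 0 0 0")

```text
clock: 21.0
position: [0.6457, 0.1153, 0.0673]
ee_rot: [-2.34, -1.817, 0.201]
force: [-2.6, -0.2, 8.2]
width: 0.59
```

```bash
python3 - <<'E'
from h import *
p,R=say(); print(held('ga.json'))
E
```

```text
[0.6457 0.1153 0.0673] z [-0.21   0.053 -0.976] x [ 0.248  0.969 -0.001] [-0.34  0.76  0.23  1.46 -0.26  1.16  1.3 ] [-2.6 -0.2  8.2] 0.59 21.0
(array([0.64885527, 0.11433858, 0.09183566]), array([-0.00161434,  0.00134543,  0.99997579]))
```

jog_arm(commands="-0.4 0 0 0 0 0 0;-0.4 0 0 0 0 0 0;-0.4 0 0 0 0 0 0;-0.4 0 0 0.03 0 0 0;-0.4 0 0 0.05 0 0 0")

```text
clock: 21.5
position: [0.6448, 0.1152, 0.0898]
ee_rot: [-2.339, -1.816, 0.204]
force: [0.2, 0.2, 0.4]
width: 0.702
```

jog_arm(commands="-0.4 0 0 0.1 0 0 0;-0.4 0 0 0.13 0 0 0;-0.4 0 0 0.13 0 0 0;-0.4 -0.03 0 0.13 0 -0.003 0;-0.4 -0.03 0 0.1 0 -0.003 0")

```text
clock: 22.0
position: [0.628, 0.1151, 0.2708]
ee_rot: [-2.362, -1.835, 0.153]
force: [-0.1, 0.8, 0.1]
width: 0.7
```

jog_arm(commands="-0.4 -0.06 -0.04 0.02 0 -0.006 0;-0.4 -0.06 -0.04 0 0 -0.006 0;-0.4 -0.06 -0.04 0 0 -0.006 0;-0.4 0 0 0 0 -0.006 0;-0.4 0 0 0 0 0 0")

```text
clock: 22.5
position: [0.5728, 0.0789, 0.2751]
ee_rot: [-2.433, -1.898, -0.025]
force: [-1.1, 0.8, -0.1]
width: 0.699
```

```bash
python3 - <<'E'
from h import *
p,R=say()
w=snap('wrist','w6'); a=snap('scene','s6')
ringfit(w,.0575,.035,[.649,.1145]);ringfit(w,.0915,.035,[.649,.1145]);ringfit(a,.0915,.035,[.649,.1145])
A_=cv2.resize(a['pixels'][100:235,210:310,::-1],None,fx=3,fy=3,interpolation=cv2.INTER_CUBIC)
cv2.imwrite('pics/m6.png',np.hstack([A_[:375],cv2.resize(w['pixels'][...,::-1],(500,375))]))
RT=toward(72); q=[.45,-.345,.28]; rows(p,R,q,RT,15)
E
```

```text
[0.5728 0.0789 0.2751] z [-0.021  0.054 -0.998] x [0.244 0.969 0.047] [-0.39  0.33  0.27  1.62 -0.15  1.21  1.25] [-1.1  0.8 -0.1] 0.699 22.5
486 ring [0.6426 0.113 ] rms 0.00152 z 0.0597 bbox mid [0.6474 0.1138 0.0575]
492 ring [0.6482 0.1142] rms 9e-05 z 0.0914 bbox mid [0.6483 0.1142 0.0906]
28 ring [0.6485 0.108 ] rms 0.00081 z 0.0911 bbox mid [0.6487 0.1083 0.0911]
15 x [-0.0273 -0.0942  0.0011 -0.0012 -0.0035  0.0009] mm/row 29.4 deg/row 1.4
```

View pics/m6.png

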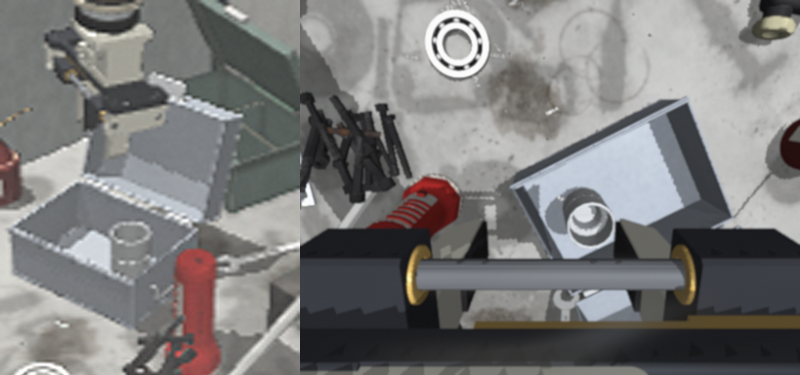

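Cup A is seated in the base cup (rim z 0.0914, wrist crop (588,220)) and the lid is open. Next is cup B.

jog_arm(commands="-0.4 -0.02 -0.095 0.01 -0.0012 -0.0035 0.001;-0.4 -0.02 -0.095 0.01 -0.0012 -0.0035 0.001;-0.4 -0.02 -0.095 0.01 -0.0012 -0.0035 0.001;-0.4 -0.02 -0.095 0.01 -0.0012 -0.0035 0.001;-0.4 -0.02 -0.095 0.01 -0.0012 -0.0035 0.001")

```text
clock: 23.1
position: [0.5439, -0.0642, 0.2881]
ee_rot: [2.409, 1.948, 0.116]
force: [-0.2, 0.9, 0.0]
width: 0.7
```

jog_arm(commands="-0.4 -0.03 -0.095 0 -0.0012 -0.0035 0.001;-0.4 -0.03 -0.095 0 -0.0012 -0.0035 0.001;-0.4 -0.03 -0.095 0 -0.0012 -0.0035 0.001;-0.4 -0.03 -0.095 0 -0.0012 -0.0035 0.001;-0.4 -0.03 -0.095 0 -0.0012 -0.0035 0.001")

```text
clock: 23.6
position: [0.4988, -0.2069, 0.2881]
ee_rot: [2.297, 1.923, 0.207]
force: [0.2, 1.8, 0.1]
width: 0.7
```

jog_arm(commands="-0.4 -0.03 -0.095 -0.03 -0.0012 -0.0035 0.001;-0.4 -0.03 -0.095 -0.06 -0.0012 -0.0035 0.001;-0.4 -0.03 -0.095 -0.08 -0.0012 -0.0035 0.001;-0.4 -0.03 -0.095 -0.08 -0.0012 -0.0035 0.001;-0.4 -0.03 -0.095 -0.08 -0.0012 -0.0035 0.001")

```text
clock: 24.1
position: [0.454, -0.3496, 0.1882]
ee_rot: [2.184, 1.894, 0.292]
force: [2.4, 0.4, 0.3]
width: 0.699
```

```bash
python3 - <<'E'
from h import *
p,R=say(); RT=toward(73); z=RT.as_matrix()[:,2]; g=B-.010*n+z*.015; q=g+.04*n
rows(p,R,q,RT,5); print(q,g)
E
```

```text
[ 0.454  -0.3496  0.1882] z [ 0.301 -0.046 -0.952] x [ 0.142  0.99  -0.003] [ 0.31  0.26  0.43  2.02 -0.45  0.66  2.47] [2.4 0.4 0.3] 0.699 24.1
5 x [ 0.0071  0.0007 -0.0606  0.0002  0.0004 -0.0002] mm/row 18.3 deg/row 0.2
[ 0.46470492 -0.34861277  0.09733543] [ 0.48448005 -0.35160348  0.06269543]
```

jog_arm(commands="-0.4 0.009 0.001 -0.075 0 0 0;-0.4 0.009 0.001 -0.075 0 0 0;-0.4 0.009 0.001 -0.075 0 0 0;-0.4 0.009 0.001 -0.075 0 0 0;-0.4 0 0 0 0 0 0")

```text
clock: 24.6
position: [0.4639, -0.346, 0.096]
ee_rot: [2.19, 1.897, 0.291]
force: [-0.1, 0.1, -0.1]
width: 0.7
```

jog_arm(commands="-0.4 0 0 0 0 0 0;-0.4 0 0 0 0 0 0;-0.4 0 0 0 0 0 0;-0.4 0 0 0 0 0 0;-0.4 0 0 0 0 0 0")

```text
clock: 25.1
position: [0.4646, -0.3471, 0.0995]
ee_rot: [2.185, 1.893, 0.292]
force: [-0.7, -0.3, -0.8]
width: 0.7
```

```bash
python3 rk.py w7; python3 - <<'E'
from h import *
p,R=say(); z=R.as_matrix()[:,2]; g=B-.010*n+z*.015
rows(p,R,g,R,5); rows(p,R,g,toward(73),5)
E
```

```text
[ 0.4646 -0.3471  0.0995] z [ 0.301 -0.047 -0.952] x [ 0.143  0.99  -0.003] [ 0.41  0.4   0.3   2.09 -0.63  0.47  2.64] [-0.7 -0.3 -0.8] 0.7 25.1
A few 0
B 1112 [ 0.0003 -0.0005  0.0001] world [ 0.4753 -0.3507  0.0859] bbox [-0.027 -0.027 -0.004] [0.014 0.026 0.003]
plate n [-0.50336913  0.08151958  0.86021746] 14824
[ 0.4645 -0.347   0.0994] z [ 0.301 -0.046 -0.952] x [ 0.143  0.99  -0.003] [ 0.41  0.4   0.3   2.09 -0.63  0.47  2.64] [0.4 0.3 0.3] 0.698 25.15
5 x [ 0.0135 -0.0031 -0.0244  0.      0.      0.    ] mm/row 8.4 deg/row 0.0
5 x [ 0.0135 -0.0031 -0.0244  0.0002  0.0004 -0.0002] mm/row 8.4 deg/row 0.2
```

jog_arm(commands="-0.4 0.017 -0.007 -0.0305 0 0 0;-0.4 0.017 -0.005 -0.0305 0 0 0;-0.4 0.017 -0.0025 -0.0305 0 0 0;-0.4 0.0165 -0.0025 -0.0305 0 0 0;-0.4 0 0 0 0 0 0")

```text
clock: 25.65
position: [0.4846, -0.3515, 0.0604]
ee_rot: [2.187, 1.895, 0.292]
force: [-0.2, 0.3, -0.2]
width: 0.703
```

jog_arm(commands="1 0 0 0 0 0 0;1 0 0 0 0 0 0;1 0 0 0 0 0 0;1 0 0 0 0 0 0;1 0 0 0 0 0 0", force=20)

```text
clock: 26.15
position: [0.4845, -0.3521, 0.0625]
ee_rot: [2.186, 1.893, 0.292]
force: [-0.8, -0.4, -1.8]
width: 0.593
```

```bash
python3 - <<'E'
from h import *
B=np.array([.4753,-.3505,.0858])
p,R=say(); print(((p-B)@F).round(4)); grasp(B,n,'gb.json')
E
```

```text
[ 0.4845 -0.3521  0.0625] z [ 0.301 -0.046 -0.953] x [ 0.143  0.99  -0.003] [ 0.46  0.48  0.22  2.08 -0.68  0.4   2.67] [-0.8 -0.4 -1.8] 0.593 26.15
[-0.0036 -0.0002 -0.0249]
```

jog_arm(commands="1 -0.0165 0.0025 0.029 0 0 0;1 -0.0165 0.0025 0.029 0 0 0;1 -0.0165 0.0025 0.029 0 0 0;1 -0.0165 0.0025 0.029 0 0 0;1 -0.0165 0.0025 0.029 0 0 0")

```text
clock: 26.65
position: [0.4593, -0.3483, 0.1069]
ee_rot: [2.186, 1.893, 0.292]
force: [-0.0, -0.5, -1.3]
width: 0.59
```

jog_arm(commands="1 0 0 0.13 0 0 0;1 0 0 0.13 0 0 0;1 0 0 0.13 0 0 0;1 0 0 0.13 0 0 0;1 0 0 0.13 0 0 0")

```text
clock: 27.15
position: [0.4588, -0.3482, 0.3029]
ee_rot: [2.186, 1.893, 0.292]
force: [1.2, -0.0, -1.3]
width: 0.593
```

```bash
python3 - <<'E'
from h import *
p,R=say(); print(held('gb.json'))
t,RT=target('gb.json',[.6484,.1143,.325],76); print(t)
rows(p,R,t,RT,15)
E
```

```text
[ 0.4588 -0.3482  0.3029] z [ 0.301 -0.046 -0.953] x [ 0.144  0.99  -0.003] [ 0.23  0.14  0.49  1.85 -0.29  0.92  2.28] [ 1.2 -0.  -1.3] 0.593 27.15
(array([ 0.44956312, -0.34659129,  0.32623015]), array([-0.4941171 ,  0.0750435 ,  0.86612514]))
[0.6448999  0.114956   0.30014022]
15 x [ 0.0414  0.1029 -0.0006  0.0011  0.0054 -0.001 ] mm/row 33.3 deg/row 2.0
```

jog_arm(commands="1 0.0414 0.103 0 0.001 0.0054 -0.001;1 0.0414 0.103 0 0.001 0.0054 -0.001;1 0.0414 0.103 0 0.001 0.0054 -0.001;1 0.0414 0.103 0 0.001 0.0054 -0.001;1 0.0414 0.103 0 0.001 0.0054 -0.001")

```text
clock: 27.65
position: [0.5215, -0.1928, 0.3015]
ee_rot: [2.327, 1.949, 0.134]
force: [0.5, -1.1, -1.2]
width: 0.587
```

jog_arm(commands="1 0.0414 0.103 0 0.001 0.0054 -0.001;1 0.0414 0.103 0 0.001 0.0054 -0.001;1 0.0414 0.103 0 0.001 0.0054 -0.001;1 0.0414 0.103 0 0.001 0.0054 -0.001;1 0.0414 0.103 0 0.001 0.0054 -0.001")

```text
clock: 28.15
position: [0.5839, -0.0384, 0.3015]
ee_rot: [-2.417, -1.962, 0.037]
force: [0.9, -0.4, -2.2]
width: 0.59
```

jog_arm(commands="1 0.0414 0.103 0 0.001 0.0054 -0.001;1 0.0414 0.103 0 0.001 0.0054 -0.001;1 0.0414 0.103 0 0.001 0.0054 -0.001;1 0.0414 0.103 0 0.001 0.0054 -0.001;1 0.0414 0.103 0 0.001 0.0054 -0.001")

```text
clock: 28.65
position: [0.6461, 0.1161, 0.3015]
ee_rot: [-2.34, -1.838, 0.202]
force: [0.8, -0.7, -0.9]
width: 0.59
```

jog_arm(commands="1 0 0 0 0 0 0;1 0 0 0 0 0 0;1 0 0 0 0 0 0;1 0 0 0 0 0 0;1 0 0 0 0 0 0")

```text
clock: 29.15
position: [0.6459, 0.114, 0.3015]
ee_rot: [-2.341, -1.838, 0.199]
force: [-0.3, 1.0, -1.8]
width: 0.593
```

```bash
python3 - <<'E'
from h import *
p,R=say(); print(held('gb.json'))
t,RT=target('gb.json',[.6484,.1143,.16],76); print(t)
rows(p,R,t,RT,5)
E
```

```text
[0.6459 0.114  0.3015] z [-0.202  0.043 -0.979] x [ 0.237  0.972 -0.007] [-0.37  0.58  0.3   1.19 -0.22  1.59  1.25] [-0.3  1.  -1.8] 0.593 29.15
(array([0.64923753, 0.11360416, 0.32640015]), array([-0.00492546,  0.0087493 ,  0.99992759]))
[0.6448999  0.114956   0.13514022]
5 x [-0.0006  0.0006 -0.1109  0.0003  0.0002 -0.0002] mm/row 33.3 deg/row 0.1
```

jog_arm(commands="1 -0.001 0.001 -0.12 0.0005 0 0;1 -0.001 0.001 -0.12 0.0005 0 0;1 0 0 -0.12 0.0005 0 0;1 0 0 -0.12 0 0 0;1 0 0 -0.08 0 0 0")

```text
clock: 29.65
position: [0.6443, 0.115, 0.1306]
ee_rot: [-2.333, -1.834, 0.194]
force: [0.0, 0.3, -0.8]
width: 0.594
```

jog_arm(commands="1 0 0 0 0 0 0;1 0 0 0 0 0 0;1 0 0 0 0 0 0;1 0 0 0 0 0 0;1 0 0 0 0 0 0")

```text
clock: 30.15
position: [0.6461, 0.1158, 0.1341]
ee_rot: [-2.334, -1.837, 0.188]
force: [0.3, 0.2, -1.4]
width: 0.596
```

```bash
python3 - <<'E'
from h import *
p,R=say(); print(held('gb.json'))
t,RT=target('gb.json',[.6484,.1143,.1275],76)
rows(p,R,t,RT,5)
E
```

```text
[0.6461 0.1158 0.1341] z [-0.201  0.052 -0.978] x [0.235 0.972 0.003] [-0.36  0.69  0.26  1.41 -0.26  1.26  1.3 ] [ 0.3  0.2 -1.4] 0.596 30.15
(array([0.64947856, 0.11512496, 0.15896977]), array([-0.00612961, -0.00125369,  0.99995843]))
5 x [-0.0008 -0.0006 -0.021  -0.      0.0002 -0.0002] mm/row 6.3 deg/row 0.1
```

jog_arm(commands="1 -0.002 -0.0015 -0.021 0 0 0;1 -0.002 -0.0015 -0.021 0 0 0;1 0 0 -0.021 0 0 0;1 0 0 -0.021 0 0 0;1 0 0 -0.016 0 0 0")

```text
clock: 30.65
position: [0.6439, 0.1148, 0.1018]
ee_rot: [-2.332, -1.835, 0.192]
force: [0.3, 0.6, -2.5]
width: 0.591
```

jog_arm(commands="1 0 0 -0.005 0 0 0;1 0 0 -0.004 0 0 0;1 0 0 -0.003 0 0 0;1 0 0 0 0 0 0;1 0 0 0 0 0 0")

```text
clock: 31.15
position: [0.6447, 0.1148, 0.1009]
ee_rot: [-2.333, -1.836, 0.189]
force: [-2.5, -0.8, 10.9]
width: 0.593
```

```bash
python3 - <<'E'
from h import *
p,R=say(); print(held('gb.json'))
E
```

```text
[0.6447 0.1148 0.1009] z [-0.201  0.052 -0.978] x [0.235 0.972 0.003] [-0.35  0.72  0.25  1.45 -0.26  1.2   1.31] [-2.5 -0.8 10.9] 0.593 31.15
(array([0.64809614, 0.11409094, 0.1257414 ]), array([-0.0053598 , -0.00124955,  0.99996285]))
```

Seated at rim z 0.1257 with about 11 N contact. Release and retreat.

jog_arm(commands="-0.4 0 0 0 0 0 0;-0.4 0 0 0 0 0 0;-0.4 0 0 0 0 0 0;-0.4 0 0 0.03 0 0 0;-0.4 0 0 0.05 0 0 0")

```text
clock: 31.65
position: [0.6436, 0.1148, 0.1231]
ee_rot: [-2.332, -1.835, 0.194]
force: [1.1, 0.6, -0.5]
width: 0.705
```

jog_arm(commands="-0.4 0 0 0.1 0 0 0;-0.4 0 0 0.13 0 0 0;-0.4 0 0 0.13 0 0 0;-0.4 -0.03 0 0.13 0 -0.003 0;-0.4 -0.03 0 0.05 0 -0.003 0")

```text
clock: 32.15
position: [0.6278, 0.1146, 0.2907]
ee_rot: [-2.356, -1.855, 0.138]
force: [0.9, 0.1, 0.0]
width: 0.698
```

jog_arm(commands="-0.4 -0.06 -0.04 0 0 -0.006 0;-0.4 -0.06 -0.04 0 0 -0.006 0;-0.4 -0.06 -0.04 0 0 -0.006 0;-0.4 0 0 0 0 -0.006 0;-0.4 0 0 0 0 0 0")

```text
clock: 32.65
position: [0.5716, 0.0785, 0.2874]
ee_rot: [-2.426, -1.918, -0.035]
force: [-0.2, 0.1, 0.7]
width: 0.7
```

jog_arm(commands="-0.4 0 0 0 0 0 0;-0.4 0 0 0 0 0 0;-0.4 0 0 0 0 0 0;-0.4 0 0 0 0 0 0;-0.4 0 0 0 0 0 0")

```text
clock: 33.15
position: [0.5724, 0.0789, 0.2848]
ee_rot: [-2.424, -1.918, -0.029]
force: [0.0, -0.3, -0.2]
width: 0.703
```

```bash
python3 - <<'E'
from h import *
p,R=say()
w=snap('wrist','w8'); a=snap('scene','s8')
ringfit(w,.1255,.035,[.648,.114]);ringfit(w,.0915,.028,[.648,.114]);ringfit(a,.1255,.035,[.648,.11])
P=cloud(load('s2'));Q=cloud(a); v=slice(112,150); u=slice(240,290)
# lid face: same pixels before/after
print('lid diff mm',np.nanmedian(abs(P-Q)[124:142,262:280])*1000)
A_=cv2.resize(a['pixels'][100:235,210:310,::-1],None,fx=3,fy=3,interpolation=cv2.INTER_CUBIC)
cv2.imwrite('pics/m8.png',np.hstack([A_[:375],cv2.resize(w['pixels'][...,::-1],(500,375))]))
E
```

```text
[0.5724 0.0789 0.2848] z [-0.017  0.051 -0.999] x [0.231 0.972 0.046] [-0.41  0.32  0.3   1.61 -0.15  1.23  1.26] [ 0.  -0.3 -0.2] 0.703 33.15
473 ring [0.6471 0.114 ] rms 7e-05 z 0.1252 bbox mid [0.6469 0.1131 0.1245]
549 ring [0.6413 0.1126] rms 0.0015 z 0.0939 bbox mid [0.6464 0.1124 0.0915]
28 ring [0.6475 0.1096] rms 0.00098 z 0.1245 bbox mid [0.6481 0.1113 0.1255]
lid diff mm 4.338019359490547
```

View pics/m8.png

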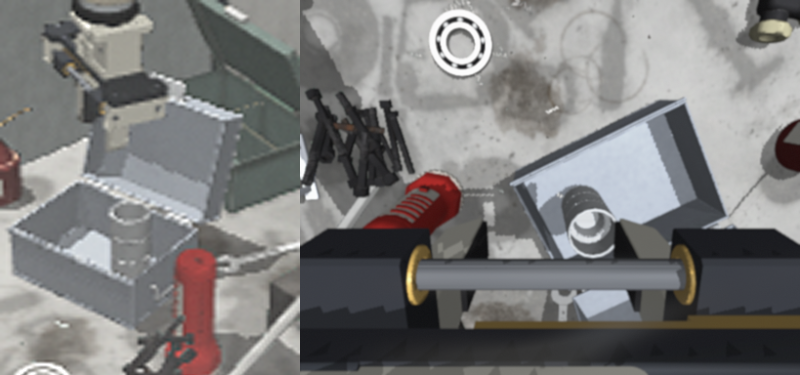

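The three cups form one straight stack, with the top rim at (592,230) in the wrist crop. The lid still leans back, and the torch, bearing, elbow and oil can look undisturbed.

```bash
python3 -c "
from cell import arm
print(arm.sign_off())"
```

```text
the job is handed in; nothing more can be done
None
```

I opened the lid onto its stop and nested both rack cups in the cup in the case. The job was handed in at about 33 s; sign-off gives no verdict, so success rests on my own checks.

- **Lid:** I gripped the tab by its ends and swung it over. Partway up the tool drifted off the lid's arc and pulled against it with up to about 32 N at the wrist. Small correcting moves freed it. The last pictures show the lid leaning fully back. A depth comparison with the first open view differed by about 4 mm; I put that down to noise or the gripper in view, and did not follow it up.
- **Cups:** I took cup A first, then cup B. The rims measured at 57.5, 91.4 and 125.2 mm, so the steps are about 34 mm each. The rim centres are within about 2 mm of each other in plan.
- **Disagreeing checks:** The scene camera put the stack about 4–6 mm lower in y than the wrist camera. I trusted the wrist camera because the contact forces while gripping agreed with it. The last wrist fit of the middle rim was poor because the top cup hides it.
- **At hand-in:** The gripper was open and clear, with near-zero force. The torch, bearing, elbow fitting and oil can looked unmoved in the last picture, but I did not measure them again.

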